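# Reload the cell reader

## Robot

A 6-joint arm with a two-finger parallel gripper is mounted at the origin on the work surface. World frame = base frame: x ahead of the robot, y to its left, z up, the work surface at z = 0. Lengths are in m, angles in rad, forces in N, time in s.
With the tool pointing down it reaches from about 0.3 to 0.875 m from the base axis. Payload 6.4 kg.
Tool frame: the origin (TCP) lies midway between the tips of the shut fingers; the grasp point (between the pads) lies 19 mm behind it; z points along the fingers, x is the direction in which the jaws open and shut, and the axes are right-handed (so a half turn about z gives the same grasp; the last joint's range is limited). The gripper opens to 88 mm and grips with 3 to 60 N. Pads are 18 mm wide; open, the fingers measure 123 mm over their backs; the gripper's body (75 mm by 187 mm) begins 45 mm behind the grasp point.
Start: joints at [0.998, 0.181, 1.607, -0, 1.354, -0.206], TCP at [0.206, 0.537, 0.239] pointing down, gripper open.
Joint ranges: [-2.99, 2.99], [-0.89, 2.07], [0.3, 2.58], [-1.14, 4.28], [0, 2.63], [-3.12, 3.12]. Speed limits (rad/s): [2.57, 2.57, 3.01, 3.14, 3.14, 3.14].

## Interface

Orientations are given as [roll, pitch, yaw] about the fixed x, y, z axes, in that order (R = Rz(yaw) Ry(pitch) Rx(roll)).
In Python, from bench import ctrl gives the robot as it stands. The module is installed in compiled form; this text tells all that it offers.
- The arm moves only by the tool servo_tool, never from a script. Its argument "rows" is a list that holds one entry, the list of rows, each a list of 7 numbers: the turn, a rotation vector about the tool's x, y, z in rad, then the shift along the tool's x, y, z in m, then the closure, from -1 (fully open) to 1 (shut), so that 0 is half open. In form: [[[wx, wy, wz, dx, dy, dz, grip], ...]]. A call has 1 to 8 rows; each row shifts and turns the commanded pose from where the row before left it, along the tool's axes as they then stand; what a row does not reach is not made up. A row lasts 1/8 s, in which the tool goes at most 62.5 mm and 10.7 degrees, less where a joint would pass 70% of its speed; a pose out of reach is approached as far as the arm can. A call is refused whole if a number of a shift passes 0.0625 or a number of a turn 0.188, either way. A call with a gripper value outside its range is refused whole. The fingers move at their own pace and stop on an object; "squeeze" is the grip in N (left out, the last holds). Time passes only in rows, so rows that do not move let the fingers close. It gives the time, the measured TCP pose, the force and the opening at its end, in the units of the state.
- ctrl.get_obs(): the state, without advancing time (a new reading comes with each control period).
- ctrl.camera(name): name is "scene" or "top"; returns (picture, depth): 384x512x3 uint8, red, green, blue; 384x512 float32, m along the optical axis (not along the pixel's ray), 0 where there is no reading.
- ctrl.camera_model(name): a dict with "intrinsics" (3x3 intrinsics, pixels), "rvec" (rotation vector, rad) and "tvec" (3), from world to camera coordinates, as OpenCV has them. Camera axes: x right, y down, z forward; pixel columns grow to the right and rows downward; lengths in m; the calibration is good to about 2 mm. A picture is of the moment at which its call begins. camera_model takes no time and is no camera call.
- ctrl.hand_in(): hands the job in, once; it reports no verdict.
Trained networks look in the newest picture that a camera, given by its name, has taken for a name from the list of things; names that differ only in an ending like _2 or _b are one class to them, and where a whole thing is asked for, a point or a joint stands for the part that bears it (a point fixed in the world has none). Each returns a list of dicts, best first, with "confidence" (0 to 1); they miss things now and then, are a little off and sometimes report something else, mostly with a low value. They report only what shows in the picture. A call takes as long as a camera call.
- ctrl.look_for(camera, label): "extent" ([left, top, right, bottom] in pixels, round what is visible of it).
- ctrl.cut_out(camera, label): "pixels" (384x512 bool, what is visible of it) and "extent" ([left, top, right, bottom] in pixels, round what is visible of it).
The state is a dict: "time_s": time; "qpos": joint angles; "qvel": joint speeds; "effort": joint torques, N m; "ee_pos": TCP position; "ee_rot": TCP orientation; "ft_force": force on the tool from outside, world axes, zero at the start; "torque": the same for the moment, N m; "gripper_width": finger opening in m.
Only numpy, scipy, OpenCV 4.12 (cv2) and the standard library are available. Lean on these libraries where they do the work, as an engineer would, in place of code of your own. Each camera call takes 0.05 s, during which the arm holds its last target.

## Task

Get the cell reader ready for the next run. Slide back the jaw of the reference holder, lift the reference block out and set it down upright in the grey tray, push the empty jaw shut again, and put one spare sample cell upright into every empty pocket of the magazine, leaving the cells already loaded where they are and any surplus spares on the bench. Only when that is all done, wind the handwheel clockwise until the lamp carriage touches its stop; do not disturb the other things on the bench.

Things in the scene. Friction and masses are not known exactly. Their poses are not given: they have to be found in the camera images.
- reader: The cell reader: fixed white base plate, x 130, y 430, 12 thick. Origin: centre of its underside; at yaw 0 x points away from the robot; yaw up to 0.12. From -y to +y it carries: the black magazine, an aluminium stop post (x 40, y -26 to -14, top 52 above the bench), the lamp carriage on rails, and at y 165 a grey gearbox with the handwheel on top.
- magazine (a point): Centre of the magazine's top, 42 above the bench, axes as the reader's. Black block x 112, y 164, with six square pockets 40 x 40, 18 deep (floors 24 above the bench; a seated cell stands 22 out). Pocket centres (x, y) from here: 0 (-26, -52), 1 (26, -52), 2 (-26, 0), 3 (26, 0), 4 (-26, 52), 5 (26, 52).
- holder: Reference holder: fixed white plate 170 x 80, 10 thick, left or right of the reader, yaw up to 0.25. Origin: underside, below the middle of the block's seat. Beyond the seat (+x) a fixed aluminium jaw 36 high, its face at x 23; beside it (y +-24) low guides, tops 17 above the bench; on the robot side (-x) the sliding jaw.
- carriage (a joint): Slide of the black finned lamp carriage (y 60 long, top 78 above the bench) on its rails, in m: 0 = far end by the gearbox, 0.060 = its face touches the stop post. Driven only by the handwheel. Starts between 0 and 0.0172.
- wheel (a joint): Turn of the handwheel in rad, growing CLOCKWISE seen from above, 0 to 31.42 (five turns). Clockwise drives the carriage to the stop, 12 mm a turn (carriage = 0.0019099 x wheel). At 31.42 the carriage is against the stop and the wheel goes no farther. Light: about 2 N at the crank; stays where left.
- wheel_centre (a point): Centre of the handwheel's top face, on its vertical axis, 76 mm above the bench. Aluminium disc of 100 mm diameter, 10 thick.
- crank_grip (a point): Grip point on the handwheel's upright black crank knob: 16 mm diameter, 36 tall, 38 mm from the wheel's axis, spinning freely on its pin; its top lies 15 above this point, the disc's top 22 below it. Grip from above and carry it round the wheel's axis.
- jaw (a joint): Slide of the holder's dark steel jaw (top 41 above the bench) in m: 0 closed, 0.032 fully back; starts below 0.0015. Grows as it moves along the holder's -x, towards the robot. Closed, its lip lies 7 mm over the block's edge: the block cannot be lifted before the jaw has gone back 12 mm. Friction about 2.5 N; stays where left.
- jaw_knob (a point): Grip point on the upright black knob of the jaw: 16 mm diameter, its top 6 mm above this point, the jaw's top 24 mm below it. The point lies 66 mm above the bench. Moves with the jaw.
- block: The reference block, bare aluminium 44 x 44 x 22 with an upright grip rib on its middle (x 26 long, y 14 thick, top 54 above the underside); pinch the rib across its y. Origin: centre of the underside. 0.15 to 0.31 kg. Starts in the holder, underside 10 above the bench, axes along the holder's.
- tray: Open grey plastic tray, fixed, 125 x 125 x 20 high, walls and floor 4 thick. Origin: centre of the underside. It stands beyond the other end of the reader than the holder.
- jar: Bystander: amber glass jar with black cap, 36 mm diameter, 62 tall, among the spare cells. Origin: underside.
- mount: Bystander: turned steel post foot, 38 mm diameter, 34 tall, among the spare cells. Origin: underside.
- loaded0: A round sample cell, 40 mm tall: wide steel foot, 34 diameter and 10 high, and on it a slim grey body with a white cap, 24 diameter. Origin: centre of the underside, z up. 80 g, low centre of mass. Already in pocket 0 at the start, or absent (None throughout) and then pocket 0 is empty.
- loaded1: A round sample cell, 40 mm tall: wide steel foot, 34 diameter and 10 high, and on it a slim grey body with a white cap, 24 diameter. Origin: centre of the underside, z up. 80 g, low centre of mass. Already in pocket 1 at the start, or absent (None throughout) and then pocket 1 is empty.
- loaded2: A round sample cell, 40 mm tall: wide steel foot, 34 diameter and 10 high, and on it a slim grey body with a white cap, 24 diameter. Origin: centre of the underside, z up. 80 g, low centre of mass. Already in pocket 2 at the start, or absent (None throughout) and then pocket 2 is empty.
- loaded3: A round sample cell, 40 mm tall: wide steel foot, 34 diameter and 10 high, and on it a slim grey body with a white cap, 24 diameter. Origin: centre of the underside, z up. 80 g, low centre of mass. Already in pocket 3 at the start, or absent (None throughout) and then pocket 3 is empty.
- loaded4: A round sample cell, 40 mm tall: wide steel foot, 34 diameter and 10 high, and on it a slim grey body with a white cap, 24 diameter. Origin: centre of the underside, z up. 80 g, low centre of mass. Already in pocket 4 at the start, or absent (None throughout) and then pocket 4 is empty.
- loaded5: A round sample cell, 40 mm tall: wide steel foot, 34 diameter and 10 high, and on it a slim grey body with a white cap, 24 diameter. Origin: centre of the underside, z up. 80 g, low centre of mass. Already in pocket 5 at the start, or absent (None throughout) and then pocket 5 is empty.
- spare0: A spare round sample cell, 40 mm tall: wide steel foot, 34 diameter and 10 high, and on it a slim grey body with a white cap, 24 diameter. Origin: centre of the underside, z up. 80 g, low centre of mass. Stands on the bench between robot and reader. There are always five spares; three to five pockets are empty.
- spare1: A spare round sample cell, 40 mm tall: wide steel foot, 34 diameter and 10 high, and on it a slim grey body with a white cap, 24 diameter. Origin: centre of the underside, z up. 80 g, low centre of mass. Stands on the bench between robot and reader. There are always five spares; three to five pockets are empty.
- spare2: A spare round sample cell, 40 mm tall: wide steel foot, 34 diameter and 10 high, and on it a slim grey body with a white cap, 24 diameter. Origin: centre of the underside, z up. 80 g, low centre of mass. Stands on the bench between robot and reader. There are always five spares; three to five pockets are empty.
- spare3: A spare round sample cell, 40 mm tall: wide steel foot, 34 diameter and 10 high, and on it a slim grey body with a white cap, 24 diameter. Origin: centre of the underside, z up. 80 g, low centre of mass. Stands on the bench between robot and reader. There are always five spares; three to five pockets are empty.
- spare4: A spare round sample cell, 40 mm tall: wide steel foot, 34 diameter and 10 high, and on it a slim grey body with a white cap, 24 diameter. Origin: centre of the underside, z up. 80 g, low centre of mass. Stands on the bench between robot and reader. There are always five spares; three to five pockets are empty.

How it is judged:
By the outcome, as a careful person would: the job done as asked, in the order asked, and still so for the second after the job is handed in, with the robot touching nothing.
Of loaded0, loaded1, loaded2, loaded3, loaded4, loaded5 only 1 to 3 are there at a start; the rules pass over those that are not, and their reading is None.
At some moment in a run one of spare0, spare1, spare2, spare3, spare4 may be knocked a few centimetres aside while the robot is not near it.
It also fails if it takes over 208 s, if anything falls off the work surface, if the arm or the gripper's body presses on something with over 40 N, if the wrist force passes 120 N, or if a joint passes its speed limit or range.

## Working session

There is one attempt and no reset: what is moved stays moved. The work goes in short steps, Python scripts to look and compute and a tool call to move; the robot and the scene stay as the last step left them, time stands still between calls to the robot, and variables do not carry over. Pictures are saved under pics/ and viewed, and the job is handed in when it is done.

Besides the shell and the picture viewer there is one more tool, called after "Request:" by a JSON object that holds its "name" and its "arguments". servo_tool: Moves the arm, as the interface text tells. Its arguments: {"type":"object","properties":{"rows":{"type":"array","items":{"type":"array","items":{"type":"array","items":{"type":"number"}}}},"squeeze":{"type":"number"}},"required":["rows"]}

```bash
mkdir -p pics; ls
cat > h.py <<'E'
import numpy as np, cv2
from bench import ctrl
def cam(n):
    m=ctrl.camera_model(n); K=np.array(m["intrinsics"]); R=cv2.Rodrigues(np.array(m["rvec"],float))[0]; t=np.array(m["tvec"],float).ravel()
    return K,R,t
def cloud(n,d):
    K,R,t=cam(n); v,u=np.mgrid[0:d.shape[0],0:d.shape[1]]
    p=np.stack([(u-K[0,2])/K[0,0]*d,(v-K[1,2])/K[1,1]*d,d],-1)
    return (p-t)@R   # R^T (p-t)
def proj(n,P):
    K,R,t=cam(n); q=np.atleast_2d(P)@R.T+t
    q=q@K.T; return q[:,:2]/q[:,2:]
def shot(n,f=None):
    p,d=ctrl.camera(n)
    if f: cv2.imwrite("pics/"+f,p[:,:,::-1])
    return p,d
E
python3 - <<'E'
from h import *
for n in("top","scene"):
    p,d=shot(n,n+"0.png"); np.save(n+"0.npy",d)
    K,R,t=cam(n); print(n,K.round(1).tolist(),(-R.T@t).round(3),R.round(2).tolist())
print(ctrl.get_obs())
E
```

```text
pics
top [[441.0, 0.0, 251.9], [0.0, 441.0, 186.3], [0.0, 0.0, 1.0]] [ 0.414 -0.01   1.287] [[-0.02, -1.0, -0.02], [-0.99, 0.03, -0.11], [0.11, 0.02, -0.99]]
scene [[443.8, 0.0, 263.5], [0.0, 443.8, 189.2], [0.0, 0.0, 1.0]] [1.268 0.198 0.701] [[-0.24, 0.97, 0.0], [0.62, 0.16, -0.77], [-0.75, -0.19, -0.64]]
{'time_s': 0.1, 'qpos': array([ 9.97722507e-01,  1.81450224e-01,  1.60784831e+00,  2.92385731e-05,
        1.35381299e+00, -2.06264137e-01]), 'qvel': array([-0.00037288, -0.00210347, -0.0020791 , -0.00099026,  0.0002169 ,
       -0.00253341]), 'effort': array([ 1.95017706e-04, -4.34820771e+01, -3.42692506e+01,  7.03351269e-02,
        3.39956651e-02, -6.57797546e-05]), 'ee_pos': array([0.2059208 , 0.53637427, 0.23793838]), 'ee_rot': array([-3.14125364e+00,  1.48082747e-03,  1.20398058e+00]), 'ft_force': array([0.1406044 , 0.64689155, 0.32349529]), 'torque': array([ 0.02328969,  0.02864269, -0.02906253]), 'gripper_width': 0.08809569939037636}
```

View pics/top0.png

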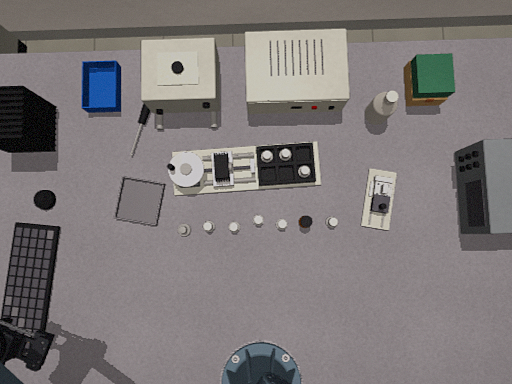

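View pics/scene0.png

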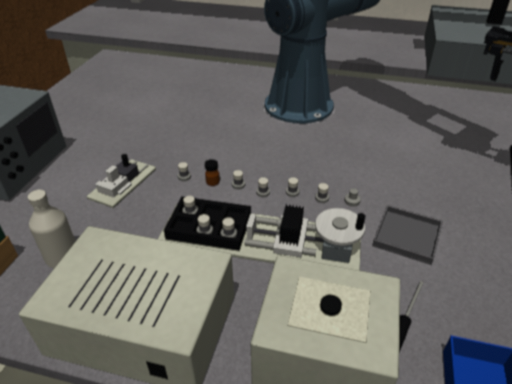

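```bash
cat > m1.py <<'E'
from h import *
out={}
for n in("top","scene"):
    p,d=shot(n); C=cloud(n,d); np.savez(n+"_c.npz",p=p,d=d,C=C)
    for l in["reader","magazine","holder","tray","block","jaw_knob","crank_grip","wheel","carriage","jar","mount","loaded0","spare0"]:
        r=ctrl.cut_out(n,l)
        for k in r:
            m=k["pixels"]; P=C[m&(d>0)]
            if len(P)==0: continue
            zt=np.percentile(P[:,2],95); T=P[P[:,2]>zt-0.008]
            print(n,l,round(k["confidence"],2),np.round(k["extent"],0).tolist(),m.sum(),"top med",np.round(T.mean(0),4),"mid", np.round((T.min(0)+T.max(0))/2,3)[:2])
            out[f"{n}_{l}_{len(out)}"]=m
np.savez("masks.npz",**out)
E
python3 m1.py
```

```text
top magazine 0.77 [168.0, 142.0, 321.0, 197.0] 6267 top med [0.5997 0.1665 0.0789] mid [0.598 0.159]
top holder 0.9 [362.0, 170.0, 397.0, 230.0] 1385 top med [ 0.501  -0.3502  0.045 ] mid [ 0.518 -0.355]
top holder 0.51 [167.0, 151.0, 201.0, 186.0] 994 top med [0.5989 0.1946 0.0824] mid [0.598 0.193]
top block 0.68 [374.0, 179.0, 392.0, 196.0] 225 top med [ 0.5307 -0.357   0.0647] mid [ 0.531 -0.356]
top block 0.5 [208.0, 150.0, 234.0, 186.0] 720 top med [0.6033 0.0962 0.0794] mid [0.603 0.096]
top jaw_knob 0.88 [370.0, 197.0, 390.0, 214.0] 318 top med [ 0.4826 -0.3467  0.0719] mid [ 0.483 -0.347]
top crank_grip 0.67 [168.0, 152.0, 202.0, 188.0] 978 top med [0.5989 0.1959 0.083 ] mid [0.597 0.194]
top wheel 0.9 [170.0, 155.0, 203.0, 186.0] 950 top med [0.5999 0.1945 0.0824] mid [0.598 0.193]
top carriage 0.61 [211.0, 150.0, 234.0, 184.0] 772 top med [0.6034 0.0962 0.0794] mid [0.604 0.096]
top jar 0.36 [325.0, 215.0, 339.0, 228.0] 109 top med [ 0.4437 -0.2132  0.0409] mid [ 0.444 -0.213]
top mount 0.65 [177.0, 227.0, 190.0, 235.0] 128 top med [0.4324 0.212  0.0332] mid [0.433 0.212]

[... 2863 characters left out ...]
.0, 215.0, 211.0, 234.0] 223 top med [ 0.6433 -0.086   0.0617] mid [ 0.642 -0.086]
scene loaded0 0.5 [183.0, 194.0, 198.0, 215.0] 181 top med [ 0.5941 -0.1368  0.0617] mid [ 0.594 -0.138]
scene spare0 0.79 [258.0, 178.0, 270.0, 199.0] 205 top med [ 0.4596 -0.0041  0.0378] mid [ 0.457 -0.004]
scene spare0 0.78 [316.0, 183.0, 329.0, 204.0] 203 top med [0.4452 0.1391 0.0376] mid [0.444 0.138]
scene spare0 0.77 [181.0, 166.0, 192.0, 179.0] 187 top med [ 0.4487 -0.214   0.0371] mid [ 0.447 -0.215]
scene spare0 0.6 [289.0, 176.0, 299.0, 198.0] 203 top med [0.4411 0.0649 0.0373] mid [0.439 0.065]
scene spare0 0.5 [235.0, 170.0, 248.0, 189.0] 244 top med [ 0.4461 -0.071   0.0374] mid [ 0.444 -0.071]
```

Run:
```python
import cv2
i=cv2.imread("pics/top0.png")[130:250,100:410]
cv2.imwrite("pics/top0z.png",cv2.resize(i,None,fx=2.5,fy=2.5,interpolation=cv2.INTER_CUBIC))
i=cv2.imread("pics/scene0.png")[140:275,80:450]
cv2.imwrite("pics/scene0z.png",cv2.resize(i,None,fx=2.1,fy=2.1,interpolation=cv2.INTER_CUBIC))
```

```text
(no output)
```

View pics/top0z.png

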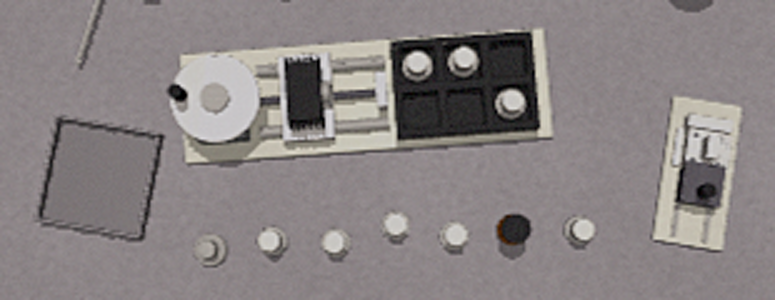

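View pics/scene0z.png

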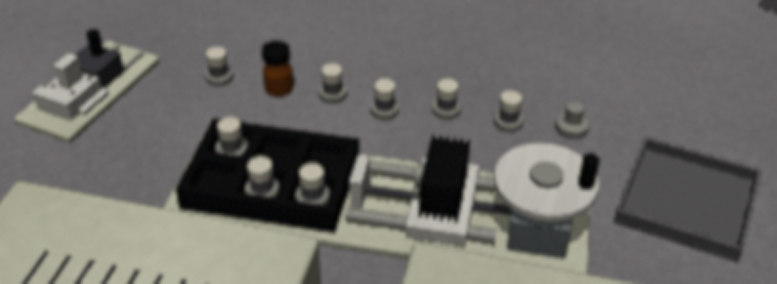

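```bash
cat > m2.py <<'E'
from h import *
def rect(P,name):
    r=cv2.minAreaRect((P[:,:2]*1000).astype(np.float32)); print(name,len(P),"c",np.round(r[0],1),"sz",np.round(r[1],1),"ang",round(r[2],2))
for n in("top","scene"):
    z=np.load(n+"_c.npz"); C=z["C"]; d=z["d"]; p=z["p"].astype(int); ok=d>0
    def box(x0,x1,y0,y1,z0,z1): 
        return ok&(C[...,0]>x0)&(C[...,0]<x1)&(C[...,1]>y0)&(C[...,1]<y1)&(C[...,2]>z0)&(C[...,2]<z1)
    b=box(.3,.42,-.3,.3,-.02,.02); print(n,"bench z",np.median(C[b][:,2]))
    rect(C[box(.5,.7,-.2,.02,.037,.047)],"mag")
    rect(C[box(.5,.75,-.25,.35,.008,.016)],"plate")
    rect(C[box(.4,.62,-.45,-.28,.007,.014)],"holder")
    rect(C[box(.4,.62,-.45,-.28,.035,.045)],"jaw")
    rect(C[box(.5,.58,-.45,-.28,.055,.07)],"rib")
    rect(C[box(.44,.51,-.45,-.28,.068,.076)],"knob")
    rect(C[box(.5,.7,.1,.3,.070,.081)],"disc")
    rect(C[box(.5,.7,.1,.3,.105,.12)],"crank")
    rect(C[box(.4,.65,.25,.45,.015,.024)],"tray")
    rect(C[box(.5,.7,.05,.14,.070,.082)],"carr")
    for k,(x,y) in enumerate([(.637,-.033),(.64,-.085),(.594,-.138)]):
        P=C[box(x-.022,x+.022,y-.022,y+.022,.060,.070)]; rect(P,"loaded"); print(P.mean(0))
    for k,(x,y) in enumerate([(.44,.139),(.437,.066),(.457,-.004),(.442,-.07),(.445,-.214)]):
        P=C[box(x-.022,x+.022,y-.022,y+.022,.036,.046)]; rect(P,"spare");print(P.mean(0))
E
python3 m2.py
```

```text
top bench z 0.0005347685560402713
mag 1116 c [612.3 -79.7] sz [112.9 175.6] ang 2.62
plate 1910 c [625.2  58.8] sz [582. 248.] ang 89.94
holder 773 c [ 514.7 -368. ] sz [222.  152.7] ang 5.0
jaw 322 c [ 518.1 -355.2] sz [ 49.7 100.9] ang 79.76
rib 56 c [ 530.6 -357.3] sz [14.8 25.7] ang 79.68
knob 26 c [ 482.4 -347.8] sz [13.4 14.4] ang 24.99
disc 973 c [598.4 171.6] sz [143.   96.5] ang 89.8
crank 31 c [601.  231.3] sz [13.7 13.3] ang 83.59
tray 242 c [519.6 341.1] sz [126.1 124.9] ang 78.91
carr 327 c [603.9  96.1] sz [78.6 39.8] ang 3.04
loaded 55 c [634.8 -31.5] sz [22.5 20.4] ang 86.54
[ 0.63531508 -0.03217758  0.06448268]
loaded 53 c [639.3 -84.4] sz [21.1 21.7] ang 54.28
[ 0.63932252 -0.08450063  0.06503709]
loaded 54 c [ 588.4 -137.7] sz [21.7 22.4] ang 44.6
[ 0.58826099 -0.13737889  0.06446358]
spare 53 c [440.3 140.6] sz [21.6 20.1] ang 45.61
[0.44017761 0.14035043 0.0408811 ]
spare 52 c [436.5  66.6] sz [22.4 19.7] ang 88.87
[0.43612621 0.06654617 0.04095574]
spare 52 c [454.5  -2.8] sz [19.8 19.8] ang 88.5
[ 0.45443467 -0.00286606  0.04046083]
spare 50 c [441.5 -70.1] sz 
[... 702 characters left out ...]
oaded 74 c [636.8 -33.9] sz [24.9 20.8] ang 17.44
[ 0.63780291 -0.03383032  0.06296604]
loaded 75 c [642.1 -86.1] sz [20.4 22. ] ang 52.66
[ 0.64201784 -0.08636432  0.06269725]
loaded 63 c [ 590.8 -139.3] sz [21.4 22.9] ang 59.3
[ 0.59150197 -0.13934586  0.06280538]
spare 51 c [442.9 139.5] sz [21.5 21.6] ang 53.02
[0.4432881  0.13873642 0.03879762]
spare 50 c [439.5  64.5] sz [21.7 21.7] ang 11.66
[0.4395761  0.06461665 0.03853703]
spare 50 c [459.   -3.8] sz [23.8 20.4] ang 39.8
[ 0.45826845 -0.00465017  0.03876966]
spare 48 c [444.3 -71.4] sz [22.2 22.1] ang 33.71
[ 0.4445469  -0.07090383  0.03864712]
spare 44 c [ 447.4 -215.6] sz [21.2 21.8] ang 3.69
[ 0.4469956  -0.21501058  0.0385384 ]
```

```bash
cat > pl.py <<'E'
import sys,numpy as np
from bench import ctrl
from scipy.spatial.transform import Rotation as R
# usage: pl.py x y z yaw nrows grip
def plan(x,y,z,yaw,n,g=None):
    o=ctrl.get_obs(); p=o["ee_pos"]; r=R.from_euler("xyz",o["ee_rot"])
    T=R.from_euler("xyz",[np.pi,0,yaw]); rv=(r.inv()*T).as_rotvec(); 
    n=int(n); d=np.array([x,y,z])-p
    rows=[]; cur=r
    for i in range(n):
        s=cur.inv().apply(d/n); rows.append([*np.round(rv/n,3),*np.round(s,4)]); cur=cur*R.from_rotvec(rv/n)
    print("t",round(o["time_s"],2),"p",p.round(4),"rot",o["ee_rot"].round(4),"F",o["ft_force"].round(1),"w",round(o["gripper_width"],4))
    for q in rows: print([float(v) for v in q])
plan(*[float(a) for a in sys.argv[1:6]])
E
python3 pl.py .484 -.348 .2 1.38 16
```

```text
t 1.5 p [0.2062 0.5368 0.2387] rot [ 3.1416 -0.      1.204 ] F [-0.5  0.1  0.6] w 0.0884
[0.0, -0.0, -0.011, -0.0454, 0.036, 0.0024]
[0.0, -0.0, -0.011, -0.0458, 0.0355, 0.0024]
[0.0, -0.0, -0.011, -0.0462, 0.035, 0.0024]
[0.0, -0.0, -0.011, -0.0466, 0.0345, 0.0024]
[0.0, -0.0, -0.011, -0.0469, 0.034, 0.0024]
[0.0, -0.0, -0.011, -0.0473, 0.0335, 0.0024]
[0.0, -0.0, -0.011, -0.0477, 0.033, 0.0024]
[0.0, -0.0, -0.011, -0.048, 0.0324, 0.0024]
[0.0, -0.0, -0.011, -0.0484, 0.0319, 0.0024]
[0.0, -0.0, -0.011, -0.0487, 0.0314, 0.0024]
[0.0, -0.0, -0.011, -0.0491, 0.0308, 0.0024]
[0.0, -0.0, -0.011, -0.0494, 0.0303, 0.0024]
[0.0, -0.0, -0.011, -0.0497, 0.0298, 0.0024]
[0.0, -0.0, -0.011, -0.0501, 0.0292, 0.0024]
[0.0, -0.0, -0.011, -0.0504, 0.0286, 0.0024]
[0.0, -0.0, -0.011, -0.0507, 0.0281, 0.0024]
```

Request:
{"name": "servo_tool", "arguments": {"rows": [[[0,0,-0.011,-0.0454,0.036,0.0024,0],[0,0,-0.011,-0.0458,0.0355,0.0024,0],[0,0,-0.011,-0.0462,0.035,0.0024,0],[0,0,-0.011,-0.0466,0.0345,0.0024,0],[0,0,-0.011,-0.047,0.034,0.0024,0],[0,0,-0.011,-0.0473,0.0335,0.0024,0],[0,0,-0.011,-0.0477,0.033,0.0024,0],[0,0,-0.011,-0.048,0.0324,0.0024,0]]], "squeeze": 25}}

```text
time_s: 2.5
ee_pos: [0.3453, 0.0925, 0.2199]
ee_rot: [3.14, -0.0, 1.293]
ft_force: [1.0, 0.1, -0.1]
gripper_width: 0.0441
```

Request:
{"name": "servo_tool", "arguments": {"rows": [[[0,0,-0.011,-0.0484,0.032,0.0024,0],[0,0,-0.011,-0.0487,0.0314,0.0024,0],[0,0,-0.011,-0.049,0.0308,0.0024,0],[0,0,-0.011,-0.0494,0.0303,0.0024,0],[0,0,-0.011,-0.0497,0.0298,0.0024,0],[0,0,-0.011,-0.05,0.0292,0.0024,0],[0,0,-0.011,-0.0504,0.0286,0.0024,0],[0,0,-0.011,-0.0507,0.028,0.0024,0]]]}}

```text
time_s: 3.5
ee_pos: [0.4842, -0.3499, 0.2002]
ee_rot: [3.141, 0.0, 1.38]
ft_force: [1.1, -0.4, 1.0]
gripper_width: 0.0439
```

Request:
{"name": "servo_tool", "arguments": {"rows": [[[0,0,0,0,0,0.05,0],[0,0,0,0,0,0.05,0],[0,0,0,0,0,0,0]]]}}

```text
time_s: 3.88
ee_pos: [0.4813, -0.3454, 0.096]
ee_rot: [-3.134, -0.006, 1.38]
ft_force: [0.2, 0.7, 0.3]
gripper_width: 0.044
```

Run:
```python
from h import *
o=ctrl.get_obs(); p0=o["ee_pos"]; print(p0,o["ee_rot"])
from scipy.spatial.transform import Rotation as R
r=R.from_euler("xyz",o["ee_rot"]).as_matrix()
for n in("top","scene"):
    p,d=shot(n); C=cloud(n,d); np.savez(n+"_c1.npz",p=p,d=d,C=C)
    s=proj(n,p0)[0]; x,y=s.astype(int); print(n,s)
    q=p[max(0,y-60):y+60,max(0,x-70):x+70,::-1].copy()
    q=cv2.resize(q,None,fx=5,fy=5,interpolation=cv2.INTER_CUBIC)
    for w in(-.0215,.0215):
        e=proj(n,p0+r[:,0]*w)[0]; cv2.circle(q,(int((e[0]-max(0,x-70)+.5)*5),int((e[1]-max(0,y-60)+.5)*5)),3,(0,0,255),-1)
    cv2.imwrite(f"pics/{n}1z.png",q)
```

```text
[ 0.48128075 -0.3454327   0.0960028 ] [-3.13397854 -0.00557341  1.37960084]
top [384.53884605 205.68221743]
scene [123.90614022 146.32802164]
```

View pics/scene1z.png

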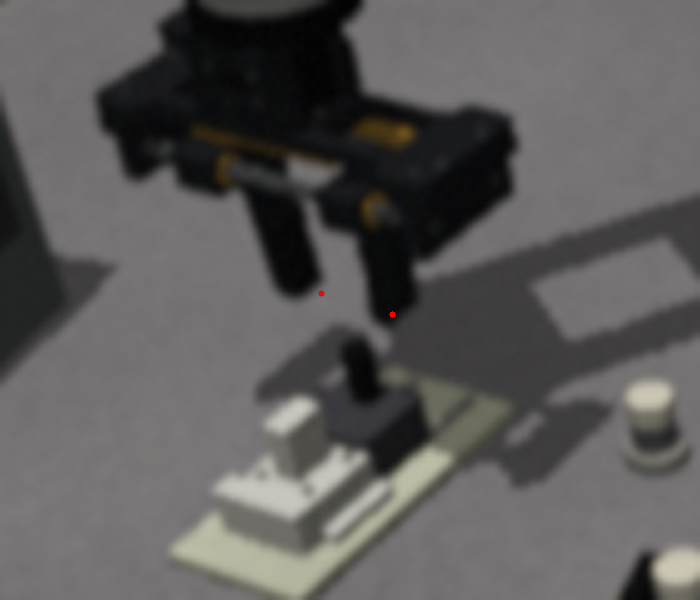

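View pics/top1z.png

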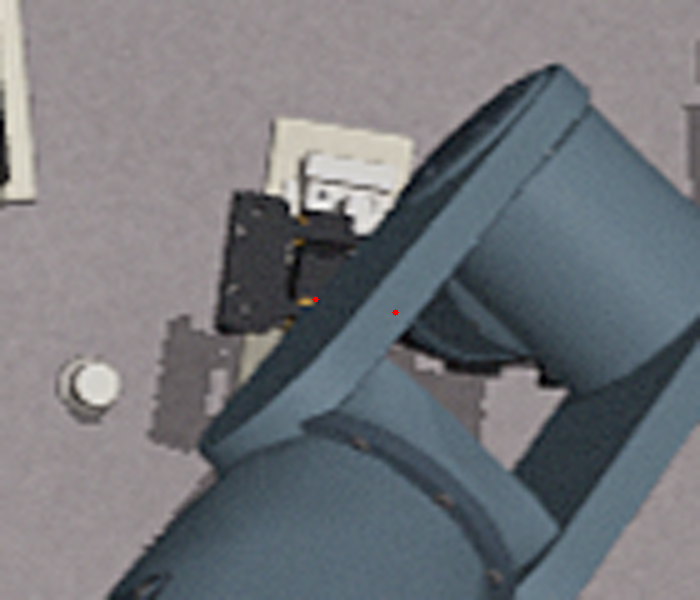

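Run:
```python
from h import *
from scipy.spatial.transform import Rotation as R
o=ctrl.get_obs(); print(o["ee_pos"],o["ee_rot"])
p0=np.array([0.48128075,-0.3454327,0.0960028]); r=R.from_euler("xyz",[-3.13397854,-0.00557341,1.37960084]).as_matrix()
z=np.load("scene_c1.npz"); C=z["C"]; L=(C-p0)@r
m=(np.abs(L[...,0])<.06)&(np.abs(L[...,1])<.03)&(L[...,2]<.006)&(L[...,2]>-.04)&(z["d"]>0)
for s in(-1,1):
    Q=L[m&(np.sign(L[...,0])==s)]; print(len(Q),np.percentile(Q,[0,3,10,50,90,97,100],axis=0).round(4).T.tolist())
```

```text
[ 0.48424949 -0.34825481  0.10140212] [3.14115585e+00 3.51620483e-04 1.38005414e+00]
145 [[-0.0389, -0.0377, -0.034, -0.026, -0.023, -0.0221, -0.0218], [-0.0064, -0.0043, -0.0022, 0.0097, 0.0144, 0.0159, 0.0166], [-0.039, -0.0387, -0.0362, -0.0218, -0.0066, -0.0027, -0.0009]]
126 [[0.0193, 0.0223, 0.0239, 0.0343, 0.0373, 0.0378, 0.0391], [-0.0084, -0.0049, -0.0025, 0.0109, 0.0146, 0.0156, 0.0173], [-0.0398, -0.0394, -0.0372, -0.0224, -0.0083, -0.0065, -0.0031]]
```

```bash
cat > tip.py <<'E'
from h import *
from scipy.spatial.transform import Rotation as R
o=ctrl.get_obs(); p0=o["ee_pos"]; r=R.from_euler("xyz",o["ee_rot"]).as_matrix(); print(p0.round(4),o["ee_rot"].round(4),o["gripper_width"])
p,d=shot("scene"); C=cloud("scene",d); L=(C-p0)@r
m=(np.abs(L[...,0])<.06)&(np.abs(L[...,1])<.03)&(L[...,2]<.006)&(L[...,2]>-.035)&(d>0)
for s in(-1,1):
    Q=L[m&(np.sign(L[...,0])==s)]; print(len(Q),np.percentile(Q,[0,3,10,50,90,97,100],axis=0).round(4).T.tolist())
E
python3 tip.py; python3 tip.py|head -1
```

```text
[ 0.4842 -0.3483  0.1014] [3.1412e+00 4.0000e-04 1.3801e+00] 0.043989668363856343
139 [[-0.04, -0.0357, -0.0331, -0.024, -0.0215, -0.0206, -0.0192], [-0.0087, -0.0068, -0.0039, 0.0083, 0.0122, 0.0134, 0.0152], [-0.0349, -0.0346, -0.0313, -0.0175, -0.0032, -0.0003, 0.0019]]
121 [[0.0214, 0.0227, 0.0239, 0.0354, 0.0379, 0.0389, 0.0406], [-0.0093, -0.007, -0.0047, 0.0093, 0.0125, 0.0138, 0.0156], [-0.0349, -0.0339, -0.0316, -0.0181, -0.0051, -0.0006, 0.0026]]
[ 0.485  -0.3489  0.1027] [3.1390e+00 1.9000e-03 1.3803e+00] 0.043708151924204706
```

Request:
{"name": "servo_tool", "arguments": {"rows": [[[0,0,0,0,0,0.02,0],[0,0,0,0,0,0.02,0],[0,0,0,0,0,0.013,0],[0,0,0,0,0,0,0],[0,0,0,0,0,0,0]]]}}

```text
time_s: 4.7
ee_pos: [0.484, -0.3481, 0.0474]
ee_rot: [3.142, 0.0, 1.38]
ft_force: [-0.4, 0.2, 0.8]
gripper_width: 0.044
```

Request:
{"name": "servo_tool", "arguments": {"rows": [[[0,0,0,0,0,0,1],[0,0,0,0,0,0,1],[0,0,0,0,0,0,1],[0,0,0,0,0,0,1]]]}}

```text
time_s: 5.2
ee_pos: [0.4838, -0.3499, 0.0478]
ee_rot: [3.14, 0.003, 1.38]
ft_force: [-1.5, -6.4, -1.3]
gripper_width: 0.015
```

Request:
{"name": "servo_tool", "arguments": {"rows": [[[0,0,0,-0.001,-0.008,0,1],[0,0,0,0,-0.008,0,1],[0,0,0,0,-0.008,0,1],[0,0,0,0,-0.006,0,1],[0,0,0,0,0,0,1],[0,0,0,0,0,0,1]]]}}

```text
time_s: 5.95
ee_pos: [0.4534, -0.3439, 0.0478]
ee_rot: [-3.141, 0.001, 1.38]
ft_force: [-2.2, -5.1, 1.5]
gripper_width: 0.0148
```

Request:
{"name": "servo_tool", "arguments": {"rows": [[[0,0,0,0,0,0,0],[0,0,0,0,0,0,0],[0,0,0,0,0,0,0]]]}}

```text
time_s: 6.32
ee_pos: [0.4541, -0.3426, 0.0471]
ee_rot: [-3.141, -0.001, 1.38]
ft_force: [0.1, -0.0, 0.6]
gripper_width: 0.0426
```

```bash
python3 pl.py .532 -.3595 .047 1.374 2
```

```text
t 6.33 p [ 0.4541 -0.3426  0.0471] rot [-3.1410e+00 -7.0000e-04  1.3803e+00] F [ 0.1 -0.   0.6] w 0.0426
[-0.0, -0.0, 0.003, -0.0009, 0.0398, 0.0]
[-0.0, -0.0, 0.003, -0.0008, 0.0398, 0.0]
```

Request:
{"name": "servo_tool", "arguments": {"rows": [[[0,0,0,0,0,-0.03,0],[0,0,0,0,0,-0.03,0],[0,0,0.003,-0.0009,0.04,0,0],[0,0,0.003,-0.0008,0.04,0,0],[0,0,0,0,0,0.03,0],[0,0,0,0,0,0.03,0],[0,0,0,0,0,0.009,0],[0,0,0,0,0,0,0]]]}}

```text
time_s: 7.32
ee_pos: [0.5322, -0.3598, 0.038]
ee_rot: [-3.141, -0.001, 1.374]
ft_force: [0.2, 0.1, -0.6]
gripper_width: 0.0435
```

Request:
{"name": "servo_tool", "arguments": {"rows": [[[0,0,0,0,0,0,1],[0,0,0,0,0,0,1],[0,0,0,0,0,0,1],[0,0,0,0,0,0,1],[0,0,0,0,0,0,1]]], "squeeze": 40}}

```text
time_s: 7.95
ee_pos: [0.5327, -0.3604, 0.0391]
ee_rot: [3.141, 0.0, 1.374]
ft_force: [-0.5, 0.3, 5.2]
gripper_width: 0.0137
```

Request:
{"name": "servo_tool", "arguments": {"rows": [[[0,0,0,0,0,-0.01,1],[0,0,0,0,0,-0.02,1],[0,0,0,0,0,-0.04,1],[0,0,0,0,0,-0.04,1],[0,0,0,0,0,-0.04,1],[0,0,0,0,0,0,1]]]}}

```text
time_s: 8.7
ee_pos: [0.5343, -0.362, 0.1939]
ee_rot: [3.134, 0.005, 1.374]
ft_force: [0.4, -0.4, -1.2]
gripper_width: 0.0132
```

```bash
python3 pl.py .521 .340 .19 1.374 14
python3 - <<'E'
from h import *
p,d=shot("scene","s2.png")
E
```

```text
t 8.7 p [ 0.5343 -0.362   0.1939] rot [3.134  0.0051 1.3741] F [ 0.4 -0.4 -1.2] w 0.0132
[0.001, 0.0, 0.0, 0.049, -0.0107, -0.0001]
[0.001, 0.0, 0.0, 0.049, -0.0107, -0.0]
[0.001, 0.0, 0.0, 0.049, -0.0107, -0.0]
[0.001, 0.0, 0.0, 0.049, -0.0107, 0.0]
[0.001, 0.0, 0.0, 0.049, -0.0107, 0.0]
[0.001, 0.0, 0.0, 0.049, -0.0107, 0.0001]
[0.001, 0.0, 0.0, 0.049, -0.0107, 0.0001]
[0.001, 0.0, 0.0, 0.049, -0.0107, 0.0001]
[0.001, 0.0, 0.0, 0.049, -0.0107, 0.0001]
[0.001, 0.0, 0.0, 0.049, -0.0107, 0.0002]
[0.001, 0.0, 0.0, 0.049, -0.0107, 0.0002]
[0.001, 0.0, 0.0, 0.049, -0.0107, 0.0002]
[0.001, 0.0, 0.0, 0.049, -0.0107, 0.0002]
[0.001, 0.0, 0.0, 0.049, -0.0107, 0.0003]
```

View pics/s2.png

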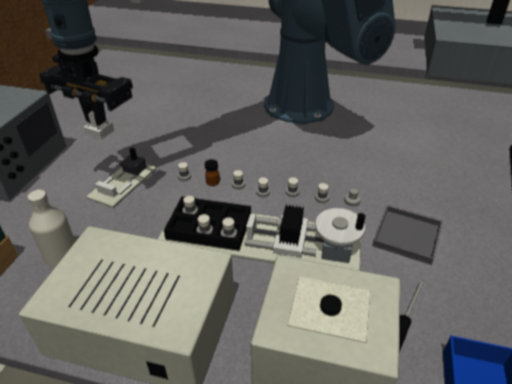

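Block is lifted (pixel 97,125), jaw open. Carrying it to the tray.

Request:
{"name": "servo_tool", "arguments": {"rows": [[[0,0,0,0.02,-0.004,0,1],[0,0,0,0.04,-0.009,0,1],[0,0,0,0.05,-0.011,0,1],[0,0,0,0.055,-0.012,0,1],[0,0,0,0.055,-0.012,0,1],[0,0,0,0.055,-0.012,0,1],[0,0,0,0.055,-0.012,0,1],[0,0,0,0.055,-0.012,0,1]]]}}

```text
time_s: 9.75
ee_pos: [0.523, 0.0369, 0.1863]
ee_rot: [-3.138, -0.0, 1.374]
ft_force: [1.4, -1.0, -2.2]
gripper_width: 0.0139
```

Request:
{"name": "servo_tool", "arguments": {"rows": [[[0,0,0,0.055,-0.012,0,1],[0,0,0,0.055,-0.012,0,1],[0,0,0,0.055,-0.012,0,1],[0,0,0,0.055,-0.012,0,1],[0,0,0,0.05,-0.011,0,1],[0,0,0,0.03,-0.006,0,1],[0,0,0,0,0,0,1],[0,0,0,0,0,0,1]]]}}

```text
time_s: 10.75
ee_pos: [0.5186, 0.3403, 0.1867]
ee_rot: [-3.139, 0.002, 1.375]
ft_force: [0.0, -0.4, -1.6]
gripper_width: 0.0137
```

```bash
python3 pl.py .521 .339 .05 1.374 4
python3 - <<'E'
from h import *
p,d=shot("scene","s3.png")
E
```

```text
t 10.75 p [0.5186 0.3403 0.1867] rot [-3.1390e+00  2.1000e-03  1.3746e+00] F [ 0.  -0.4 -1.6] w 0.0137
[-0.001, 0.001, 0.0, -0.0001, 0.0007, 0.0342]
[-0.001, 0.001, 0.0, -0.0001, 0.0007, 0.0342]
[-0.001, 0.001, 0.0, -0.0002, 0.0007, 0.0342]
[-0.001, 0.001, 0.0, -0.0002, 0.0007, 0.0342]
```

View pics/s3.png

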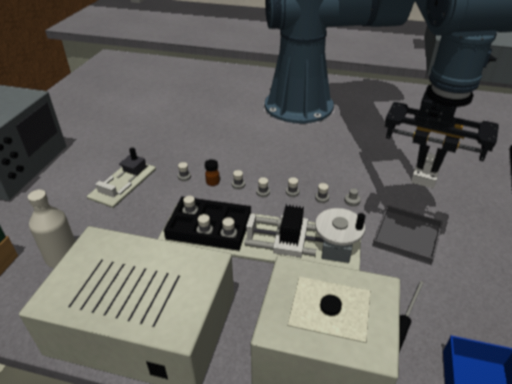

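Request:
{"name": "servo_tool", "arguments": {"rows": [[[0,0,0,0.004,-0.002,0.03,1],[0,0,0,0,0,0.04,1],[0,0,0,0,0,0.04,1],[0,0,0,0,0,0.02,1],[0,0,0,0,0,0.012,1],[0,0,0,0,0,0.006,1],[0,0,0,0,0,0.003,1],[0,0,0,0,0,0,1]]]}}

```text
time_s: 11.8
ee_pos: [0.5195, 0.3453, 0.0381]
ee_rot: [3.141, -0.001, 1.374]
ft_force: [-0.7, 0.0, -1.8]
gripper_width: 0.0135
```

Request:
{"name": "servo_tool", "arguments": {"rows": [[[0,0,0,0,0,0.003,1],[0,0,0,0,0,0.002,1],[0,0,0,0,0,0,1]]]}}

```text
time_s: 12.18
ee_pos: [0.5193, 0.3453, 0.0331]
ee_rot: [3.141, -0.0, 1.374]
ft_force: [-2.3, -0.2, 3.2]
gripper_width: 0.0139
```

Request:
{"name": "servo_tool", "arguments": {"rows": [[[0,0,0,0,0,0,0.4],[0,0,0,0,0,0,0.4],[0,0,0,0,0,0,0.1],[0,0,0,0,0,-0.02,0.1],[0,0,0,0,0,-0.04,0.1],[0,0,0,0,0,-0.05,0.1],[0,0,0,0,0,-0.05,0.1],[0,0,0,0,0,0,0.1]]]}}

```text
time_s: 13.18
ee_pos: [0.5221, 0.3465, 0.1995]
ee_rot: [3.132, -0.006, 1.374]
ft_force: [0.1, -0.1, -0.5]
gripper_width: 0.0395
```

```bash
python3 pl.py .4535 -.3435 .12 1.374 14
python3 - <<'E'
from h import *
p,d=shot("scene","s4.png")
E
```

```text
t 13.18 p [0.5221 0.3465 0.1995] rot [ 3.1321 -0.0064  1.3742] F [ 0.1 -0.1 -0.5] w 0.0395
[0.001, -0.0, 0.0, -0.0493, 0.0048, 0.0054]
[0.001, -0.0, 0.0, -0.0493, 0.0048, 0.0054]
[0.001, -0.0, 0.0, -0.0493, 0.0048, 0.0054]
[0.001, -0.0, 0.0, -0.0493, 0.0048, 0.0055]
[0.001, -0.0, 0.0, -0.0493, 0.0048, 0.0055]
[0.001, -0.0, 0.0, -0.0493, 0.0048, 0.0055]
[0.001, -0.0, 0.0, -0.0493, 0.0048, 0.0055]
[0.001, -0.0, 0.0, -0.0493, 0.0048, 0.0055]
[0.001, -0.0, 0.0, -0.0493, 0.0048, 0.0056]
[0.001, -0.0, 0.0, -0.0493, 0.0048, 0.0056]
[0.001, -0.0, 0.0, -0.0493, 0.0048, 0.0056]
[0.001, -0.0, 0.0, -0.0493, 0.0048, 0.0056]
[0.001, -0.0, 0.0, -0.0493, 0.0048, 0.0056]
[0.001, -0.0, 0.0, -0.0493, 0.0048, 0.0057]
```

View pics/s4.png

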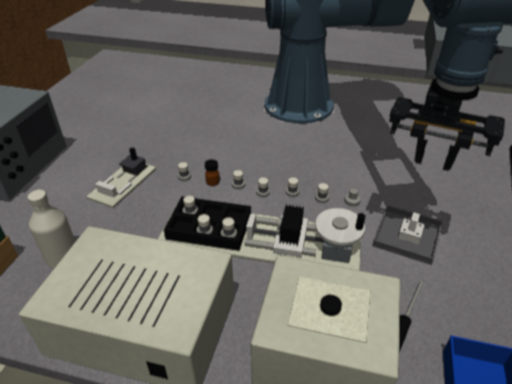

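Block stands upright in the tray (411,228). Back to the jaw.

Request:
{"name": "servo_tool", "arguments": {"rows": [[[0,0,0,-0.03,0.003,0,0.1],[0,0,0,-0.055,0.005,0,0.1],[0,0,0,-0.055,0.005,0,0.1],[0,0,0,-0.055,0.005,0,0.1],[0,0,0,-0.055,0.006,0,0.1],[0,0,0,-0.055,0.006,0,0.1],[0,0,0,-0.055,0.006,0,0.1],[0,0,0,-0.055,0.006,0,0.1]]]}}

```text
time_s: 14.22
ee_pos: [0.4778, -0.0715, 0.1913]
ee_rot: [-3.14, -0.0, 1.374]
ft_force: [1.3, 0.0, 0.1]
gripper_width: 0.0396
```

Request:
{"name": "servo_tool", "arguments": {"rows": [[[0,0,0,-0.055,0.005,0.01,0.1],[0,0,0,-0.055,0.005,0.01,0.1],[0,0,0,-0.055,0.005,0.01,0.1],[0,0,0,-0.055,0.005,0.01,0.1],[0,0,0,-0.035,0.004,0.02,0.1],[0,0,0,-0.02,0.001,0.02,0.1],[0,0,0,0,0,0,0.1],[0,0,0,0,0,0,0.1]]]}}

```text
time_s: 15.22
ee_pos: [0.4497, -0.3436, 0.1121]
ee_rot: [-3.141, -0.001, 1.374]
ft_force: [-0.5, 0.4, -0.1]
gripper_width: 0.0396
```

```bash
python3 pl.py .4535 -.3437 .0475 1.374 3
```

```text
t 15.22 p [ 0.4497 -0.3436  0.1121] rot [-3.1406e+00 -1.1000e-03  1.3742e+00] F [-0.5  0.4 -0.1] w 0.0396
[-0.0, -0.0, 0.0, 0.0002, 0.0013, 0.0215]
[-0.0, -0.0, 0.0, 0.0002, 0.0013, 0.0215]
[-0.0, -0.0, 0.0, 0.0002, 0.0013, 0.0215]
```

Request:
{"name": "servo_tool", "arguments": {"rows": [[[0,0,0,0,0.0015,0.02,0.1],[0,0,0,0,0.0015,0.02,0.1],[0,0,0,0,0.001,0.0145,0.1],[0,0,0,0,0,0.01,0.1],[0,0,0,0,0,0,1],[0,0,0,0,0,0,1],[0,0,0,0,0,0,1],[0,0,0,0,0,0,1]]], "squeeze": 30}}

```text
time_s: 16.23
ee_pos: [0.4543, -0.3442, 0.0483]
ee_rot: [3.141, -0.002, 1.374]
ft_force: [2.5, 5.1, 1.4]
gripper_width: 0.0153
```

Request:
{"name": "servo_tool", "arguments": {"rows": [[[0,0,0,0,0.008,0,1],[0,0,0,0,0.008,0,1],[0,0,0,0,0.008,0,1],[0,0,0,0,0.006,0,1],[0,0,0,0,0.003,0,1],[0,0,0,0,0.002,0,1],[0,0,0,0,0,0,1]]]}}

```text
time_s: 17.1
ee_pos: [0.4852, -0.3503, 0.0482]
ee_rot: [-3.134, -0.003, 1.375]
ft_force: [-14.2, 8.1, 12.7]
gripper_width: 0.015
```

Request:
{"name": "servo_tool", "arguments": {"rows": [[[0,0,0,0,-0.003,0,1],[0,0,0,0,0,0,0.1],[0,0,0,0,0,0,0.1],[0,0,0,0,0,-0.03,0.1],[0,0,0,0,0,-0.05,0.1],[0,0,0,0,0,-0.04,0.1],[0,0,0,0,0,0,0.1]]]}}

```text
time_s: 17.98
ee_pos: [0.4871, -0.354, 0.1724]
ee_rot: [3.135, 0.005, 1.374]
ft_force: [0.3, 0.5, 0.0]
gripper_width: 0.0397
```

```bash
python3 pl.py .4455 -.215 .12 0.05 8
python3 - <<'E'
from h import *
p,d=shot("scene","s5.png"); p,d=shot("top","t5.png")
E
```

```text
t 17.98 p [ 0.4871 -0.354   0.1724] rot [3.1348 0.0052 1.374 ] F [0.3 0.5 0. ] w 0.0397
[0.001, -0.0, 0.165, 0.0161, -0.0085, 0.0064]
[0.001, -0.0, 0.165, 0.0144, -0.0111, 0.0064]
[0.001, -0.0, 0.165, 0.0124, -0.0133, 0.0064]
[0.001, -0.0, 0.165, 0.0101, -0.0151, 0.0065]
[0.001, -0.0, 0.165, 0.0074, -0.0166, 0.0065]
[0.001, -0.0, 0.165, 0.0046, -0.0176, 0.0065]
[0.001, -0.0, 0.165, 0.0016, -0.0181, 0.0065]
[0.001, -0.0, 0.165, -0.0014, -0.0181, 0.0065]
```

View pics/s5.png

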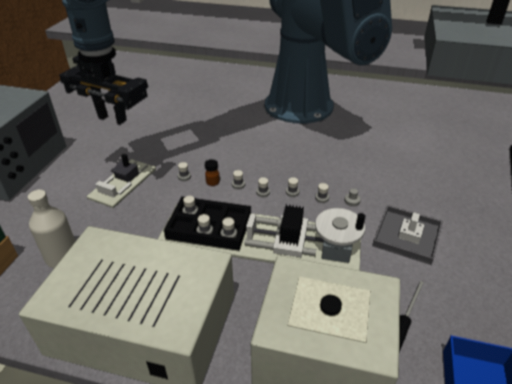

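View pics/t5.png

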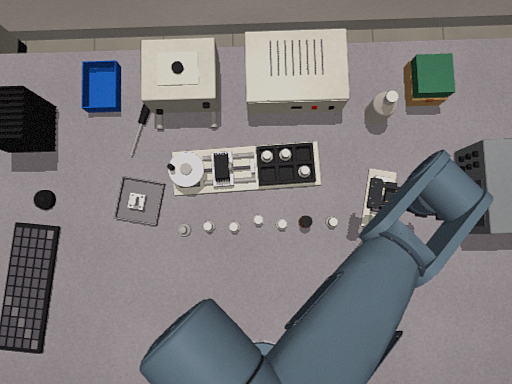

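Request:
{"name": "servo_tool", "arguments": {"rows": [[[0,0,0.165,0.0161,-0.0085,0.0064,0.1],[0,0,0.165,0.0144,-0.0111,0.0064,0.1],[0,0,0.165,0.0124,-0.0133,0.0064,0.1],[0,0,0.165,0.01,-0.0151,0.0065,0.1],[0,0,0.165,0.0074,-0.0166,0.0065,0.1],[0,0,0.165,0.0046,-0.0176,0.0065,0.1],[0,0,0.165,0.0016,-0.0181,0.0065,0.1],[0,0,0.165,-0.0014,-0.018,0.0065,0.1]]]}}

```text
time_s: 19.08
ee_pos: [0.4417, -0.2114, 0.114]
ee_rot: [-3.139, 0.003, 0.048]
ft_force: [-0.0, 0.8, -0.3]
gripper_width: 0.0396
```

Request:
{"name": "servo_tool", "arguments": {"rows": [[[0,0,0,0,0,0,0.1],[0,0,0,0,0,0,0.1],[0,0,0,0,0,0,0.1]]]}}

```text
time_s: 19.45
ee_pos: [0.4433, -0.2135, 0.1162]
ee_rot: [3.141, -0.0, 0.055]
ft_force: [-0.4, -0.2, 1.0]
gripper_width: 0.0398
```

```bash
python3 tip.py;  python3 pl.py .4455 -.2155 .08 0.05 2
python3 - <<'E'
from h import *
from scipy.spatial.transform import Rotation as R
o=ctrl.get_obs(); p0=o["ee_pos"]; r=R.from_euler("xyz",o["ee_rot"]).as_matrix()
for n in("scene","top"):
    p,d=shot(n); s=proj(n,p0)[0]; x,y=s.astype(int)
    x0=max(0,x-50);y0=max(0,y-45)
    q=cv2.resize(p[y0:y+45,x0:x+50,::-1].copy(),None,fx=7,fy=7,interpolation=cv2.INTER_CUBIC)
    for w in(-.02,.02):
      for v in (-.009,.009):
        e=proj(n,p0+r@np.array([w,v,0]))[0]; cv2.circle(q,(int((e[0]-x0+.5)*7),int((e[1]-y0+.5)*7)),2,(0,0,255),-1)
    cv2.imwrite(f"pics/{n}6z.png",q)
E
```

```text
[ 0.4433 -0.2135  0.1162] [ 3.1412e+00 -2.0000e-04  5.5300e-02] 0.039795994096174916
88 [[-0.0329, -0.0295, -0.0286, -0.0194, -0.0171, -0.0156, -0.0149], [-0.0111, -0.0103, -0.0094, -0.0048, 0.0062, 0.0083, 0.0091], [-0.0294, -0.0277, -0.0233, -0.0124, -0.0014, 0.0008, 0.0024]]
99 [[0.0215, 0.023, 0.0298, 0.0357, 0.0378, 0.0387, 0.0417], [-0.0109, -0.0106, -0.0094, -0.0015, 0.0085, 0.0105, 0.0112], [-0.0292, -0.0274, -0.0263, -0.016, -0.0042, -0.0006, 0.0025]]
t 19.5 p [ 0.4433 -0.2134  0.1162] rot [ 3.1412e+00 -3.0000e-04  5.4900e-02] F [0.2 0.3 1. ] w 0.04
[0.0, -0.0, 0.002, 0.001, 0.0011, 0.0181]
[0.0, -0.0, 0.002, 0.001, 0.0011, 0.0181]
```

View pics/scene6z.png

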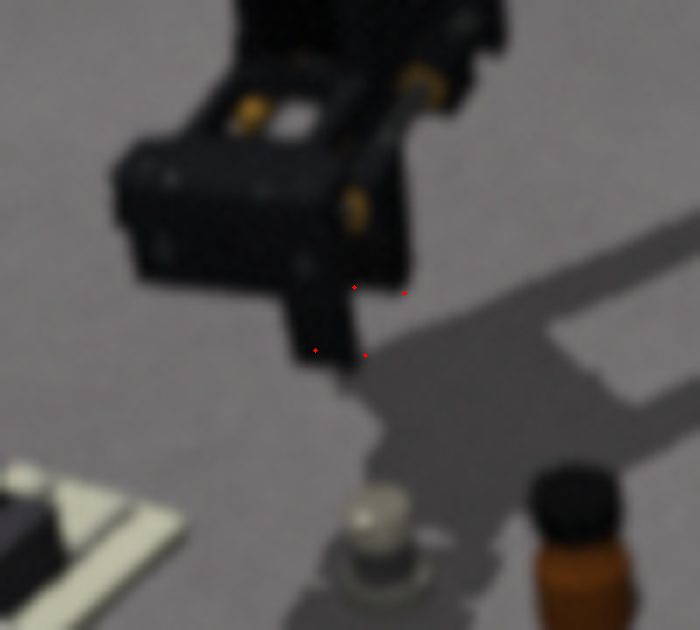

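```bash
cat > fit.py <<'E'
from h import *
from scipy.optimize import least_squares
from scipy.ndimage import map_coordinates, gaussian_filter
def pts(q,L,z):  # L: (n,2) reader coords
    x,y,a=q[:3]; c,s=np.cos(a),np.sin(a)
    return np.c_[x+c*L[:,0]-s*L[:,1], y+s*L[:,0]+c*L[:,1], np.full(len(L),z)]
def run(n,f,edges,q0):
    z=np.load(f); g=z["p"].astype(float).mean(2)
    q=np.array(q0,float)
    for rng in(5,3,3,2.5,2.5):
        obs=[]
        for (a,b,zz,sgn,usem) in edges:
            t=np.linspace(.04,.96,50)[:,None]; L=np.array(a)*(1-t)+np.array(b)*t
            if usem: L=L+[0,q[3]]
            P=proj(n,pts(q,L,zz)); d=P[-1]-P[0]; d/=np.linalg.norm(d); nn=np.array([-d[1],d[0]])
            ks=np.arange(-rng,rng+.01,.25)
            S=P[:,None]+ks[None,:,None]*nn
            V=gaussian_filter(map_coordinates(g,[S[...,1],S[...,0]],order=1),(0,2)); G=np.abs(np.gradient(V,axis=1))
            for i in range(len(P)):
                j=G[i,1:-1].argmax()+1
                if G[i,j]<2.0 or j<=1 or j>=len(ks)-2: continue
                obs.append((L[i],zz,usem,P[i]+ks[j]*nn,nn))
        def res(q2):
            r=[]
            A=np.array([o[0] for o in obs])+np.array([[0,q2[3]-q[3]] if o[2] else [0,0] for o in obs])
            x,y,a=q2[:3]; c,s=np.cos(a),np.sin(a)
            W=np.c_[x+c*A[:,0]-s*A[:,1],y+s*A[:,0]+c*A[:,1],[o[1] for o in obs]]
            P=proj(n,W); return ((P-np.array([o[3] for o in obs]))*np.array([o[4] for o in obs])).sum(1)
        r=least_squares(res,q,loss="soft_l1",f_scale=.4,x_scale=[.01,.01,.01,.01]); q=r.x
    e=res(q); print(n,"x y yaw magoff",q.round(4),"n",len(obs),"med|e|px",np.median(abs(e)).round(2))
    c,s=np.cos(q[2]),np.sin(q[2]); print(" mag centre",(q[0]-s*q[3]).round(4),(q[1]+c*q[3]).round(4))
    im=cv2.resize(z["p"][:,:,::-1],None,fx=4,fy=4,interpolation=cv2.INTER_CUBIC)
    for (a,b,zz,sgn,usem) in edges:
        L=np.array([a,b])+([0,q[3]] if usem else [0,0]); P=((proj(n,pts(q,L,zz))+.5)*4).astype(int); cv2.line(im,tuple(map(int,P[0])),tuple(map(int,P[1])),(0,0,255),1)
    c0=((proj(n,pts(q,np.array([[0,0.]]),.02))[0])*4).astype(int)
    cv2.imwrite(f"pics/fit_{n}.png",im[c0[1]-200:c0[1]+200,c0[0]-390:c0[0]+390])
h=.065;l=.215
far=((h,-l),(h,l),.012,0,0); near=((-h,-l),(-h,l),.012,0,0); right=((-h,-l),(h,-l),.012,0,0)
M=.056;N=.082
mr=((-M,-N),(M,-N),.042,0,1); ml=((-M,N),(M,N),.042,0,1); mf=((M,-N),(M,N),.042,0,1); mn=((-M,-N),(-M,N),.042,0,1)
run("top","top_c.npz",[far,near,right,mr,ml,mf],[.607,.04,.05,-.115])
run("scene","scene_c.npz",[near,mr,ml,mn],[.607,.04,.05,-.115])
E
python3 fit.py
```

```text
top x y yaw magoff [ 0.6057  0.0434  0.0424 -0.1297] n 300 med|e|px 0.26
 mag centre 0.6112 -0.0862
scene x y yaw magoff [ 0.5035  2.3416  0.0458 -2.4285] n 149 med|e|px 63.94
 mag centre 0.6146 -0.0844Traceback (most recent call last):
  File "fit.py", line 42, in <module>
    run("scene","scene_c.npz",[near,mr,ml,mn],[.607,.04,.05,-.115])
    ~~~^^^^^^^^^^^^^^^^^^^^^^^^^^^^^^^^^^^^^^^^^^^^^^^^^^^^^^^^^^^^
  File "fit.py", line 36, in run
    cv2.imwrite(f"pics/fit_{n}.png",im[c0[1]-200:c0[1]+200,c0[0]-390:c0[0]+390])
    ~~~~~~~~~~~^^^^^^^^^^^^^^^^^^^^^^^^^^^^^^^^^^^^^^^^^^^^^^^^^^^^^^^^^^^^^^^^^
cv2.error: OpenCV(4.12.0) /io/opencv/modules/imgcodecs/src/loadsave.cpp:1146: error: (-215:Assertion failed) !_img.empty() in function 'imwrite'
```

```bash
sed -i '/^run("scene"/d' fit.py
cat >> fit.py <<'E'
S=lambda e:(e[0],e[1],e[2],0,0)
run("scene","scene_c.npz",[S(mr),S(ml),S(mn)],[.613,-.085,.045,0])
E
python3 fit.py
```

```text
top x y yaw magoff [ 0.6057  0.0434  0.0424 -0.1297] n 300 med|e|px 0.26
 mag centre 0.6112 -0.0862
scene x y yaw magoff [ 0.6147 -0.0845  0.0478  0.    ] n 150 med|e|px 0.5
 mag centre 0.6147 -0.0845
```

View pics/fit_top.png

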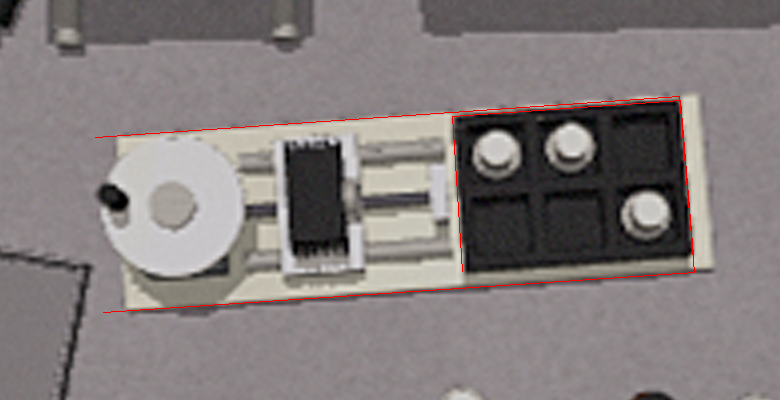

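View pics/fit_scene.png

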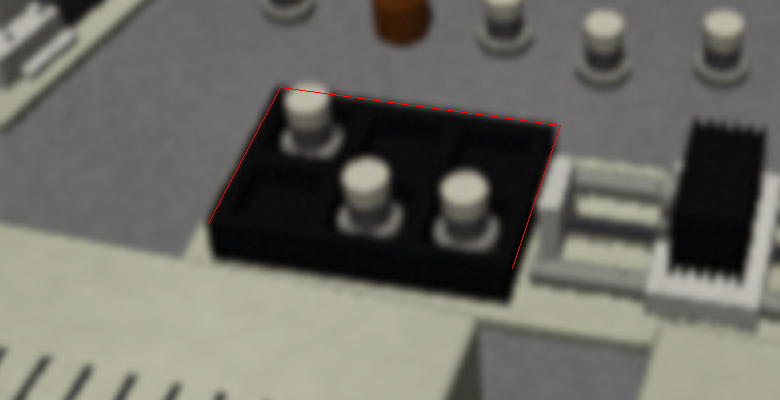

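```bash
sed -i '/^run("/d' fit.py
cat >> fit.py <<'E'
S=lambda e:(e[0],e[1],e[2],0,0)
P4=((-.062,-.19),(-.062,.19),.012,0,0)
run("top","top_c.npz",[far,near,mr,ml],[.607,.04,.045,-.126])
run("top","top_c.npz",[S(mr),S(ml),S(mf)],[.612,-.086,.045,0])
for E in([mr,ml,mn],[mr,mn],[ml,mn],[mn,mr,ml,mf]):
    run("scene","scene_c.npz",[S(e) for e in E],[.614,-.086,.045,0])
E
python3 fit.py
python3 - <<'E'
from h import *
for n in("top","scene"):
    z=np.load(n+"_c.npz"); p=z["p"]
    c=proj(n,np.array([.613,-.086,.042]))[0]; x,y=c.astype(int)
    q=cv2.resize(p[y-30:y+30,x-40:x+40,::-1],None,fx=9,fy=9,interpolation=cv2.INTER_NEAREST)
    off=np.array([x-40,y-30])
    q=np.clip(q.astype(float)*1.6,0,255).astype(np.uint8)
    b={"top":np.array([-.0017,.0024]),"scene":np.array([.001,.0007])}[n]
    a=.046;R=np.array([[np.cos(a),-np.sin(a)],[np.sin(a),np.cos(a)]])
    def dr(poly,zz,col):
        w=np.array(poly)@R.T+[.6138,-.087]+b
        P=((proj(n,np.c_[w,np.full(len(w),zz)])-off+.5)*9).astype(np.int32); cv2.polylines(q,[P],True,col,1)
    dr([(-.056,-.082),(.056,-.082),(.056,.082),(-.056,.082)],.042,(0,0,255))
    for cx in(-.026,.026):
        for cy in(-.052,0,.052): dr([(cx-.02,cy-.02),(cx+.02,cy-.02),(cx+.02,cy+.02),(cx-.02,cy+.02)],.042,(0,255,0))
    cv2.imwrite(f"pics/mag_{n}.png",q)
E
```

```text
Traceback (most recent call last):
  File "fit.py", line 44, in <module>
    run("top","top_c.npz",[far,near,mr,ml],[.607,.04,.045,-.126])
    ~~~^^^^^^^^^^^^^^^^^^^^^^^^^^^^^^^^^^^^^^^^^^^^^^^^^^^^^^^^^^
  File "fit.py", line 29, in run
    r=least_squares(res,q,loss="soft_l1",f_scale=.4,x_scale=[.01,.01,.01,.01]); q=r.x
  File "fit.py", line 28, in res
    P=proj(n,W); return ((P-np.array([o[3] for o in obs]))*np.array([o[4] for o in obs])).sum(1)
  File "h.py", line 11, in proj
    K,R,t=cam(n); q=np.atleast_2d(P)@R.T+t
          ~~~^^^
  File "h.py", line 4, in cam
    m=ctrl.camera_model(n); K=np.array(m["intrinsics"]); R=cv2.Rodrigues(np.array(m["rvec"],float))[0]; t=np.array(m["tvec"],float).ravel()
ValueError: time passes only in moves, steps and waits
```

View pics/mag_top.png

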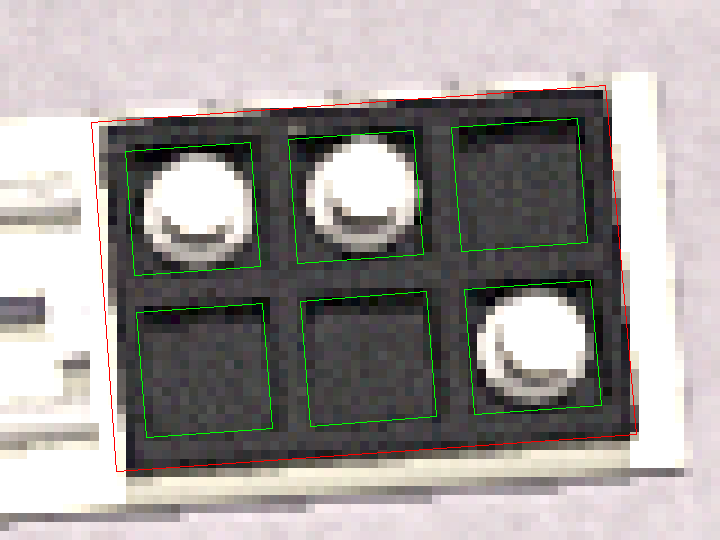

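View pics/mag_scene.png

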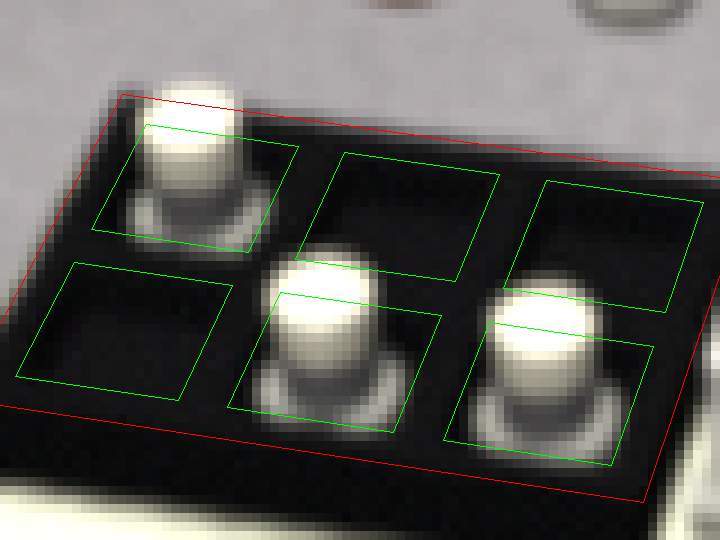

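```bash
python3 - <<'E'
s=open("h.py").read()
s=s.replace('''    m=ctrl.camera_model(n); K''','''    import os,pickle
    f="cal_"+n+".pkl"
    if not os.path.exists(f): pickle.dump(ctrl.camera_model(n),open(f,"wb"))
    m=pickle.load(open(f,"rb")); K''')
open("h.py","w").write(s)
E
cat > det.py <<'E'
# spares: detect caps by height in both cams, print bias-corrected
from h import *
import sys
B={"top":np.array([-.0017,.0024]),"scene":np.array([.001,.0007])}
for n in sys.argv[1:] or ("scene",):
    p,d=shot(n,None); C=cloud(n,d); zo={"top":.0407,"scene":.0385}[n]
    m=((d>0)&(np.abs(C[...,2]-zo)<.005)&(C[...,0]>.32)&(C[...,0]<.53)&(C[...,1]>-.29)&(C[...,1]<.25)).astype(np.uint8)
    k,l,st,ce=cv2.connectedComponentsWithStats(m)
    for i in range(1,k):
        if st[i,4]<25: continue
        Q=C[l==i]; c=(Q.min(0)+Q.max(0))/2; print(n,st[i,4],"true~",(Q.mean(0)[:2]*.5+c[:2]*.5-B[n]).round(4),"size",np.ptp(Q[:,:2],axis=0).round(3))
E
python3 det.py scene top
```

```text
scene 55 true~ [ 0.4457 -0.215 ] size [0.027 0.021]
scene 45 true~ [ 0.4561 -0.1356] size [0.02  0.027]
scene 56 true~ [ 0.4431 -0.0718] size [0.025 0.024]
scene 60 true~ [ 0.4573 -0.0055] size [0.024 0.023]
scene 59 true~ [0.4383 0.0643] size [0.023 0.023]
scene 60 true~ [0.442  0.1379] size [0.024 0.023]
top 51 true~ [ 0.4561 -0.0053] size [0.02 0.02]
top 55 true~ [ 0.443  -0.0724] size [0.02 0.02]
top 53 true~ [0.4416 0.138 ] size [0.023 0.023]
top 54 true~ [0.4382 0.0643] size [0.02  0.023]
```

Request:
{"name": "servo_tool", "arguments": {"rows": [[[0,0,0,0.0027,0.0023,0.03,0.1],[0,0,0,0,0,0.03,0.1],[0,0,0,0,0,0.02,0.1],[0,0,0,0,0,0.012,0.1],[0,0,0,0,0,0.0037,0.1],[0,0,0,0,0,0,0.1]]]}}

```text
time_s: 20.45
ee_pos: [0.4462, -0.2151, 0.0208]
ee_rot: [3.141, -0.0, 0.054]
ft_force: [0.7, 0.8, -0.3]
gripper_width: 0.0398
```

Request:
{"name": "servo_tool", "arguments": {"rows": [[[0,0,0,0,0.0005,0,1],[0,0,0,0,0,0,1],[0,0,0,0,0,0,1],[0,0,0,0,0,0,1],[0,0,0,0,0,-0.03,1],[0,0,0,0,0,-0.05,1],[0,0,0,0,0,-0.04,1],[0,0,0,0,0,0,1]]], "squeeze": 20}}

```text
time_s: 21.45
ee_pos: [0.4478, -0.2168, 0.1437]
ee_rot: [3.137, -0.005, 0.054]
ft_force: [-0.1, -0.0, -1.7]
gripper_width: 0.0235
```

```bash
python3 pl.py .6422 -.1382 .14 0.046 5
python3 - <<'E'
from h import *
p,d=shot("scene"); q=p[60:220,100:300,::-1]; cv2.imwrite("pics/s7.png",cv2.resize(q,None,fx=3,fy=3,interpolation=cv2.INTER_CUBIC))
E
```

```text
t 21.45 p [ 0.4478 -0.2168  0.1437] rot [ 3.137  -0.0052  0.0542] F [-0.1 -0.  -1.7] w 0.0235
[0.001, -0.001, 0.002, 0.0397, -0.0136, 0.0009]
[0.001, -0.001, 0.002, 0.0396, -0.0137, 0.0008]
[0.001, -0.001, 0.002, 0.0396, -0.0137, 0.0008]
[0.001, -0.001, 0.002, 0.0396, -0.0138, 0.0008]
[0.001, -0.001, 0.002, 0.0396, -0.0138, 0.0008]
```

View pics/s7.png

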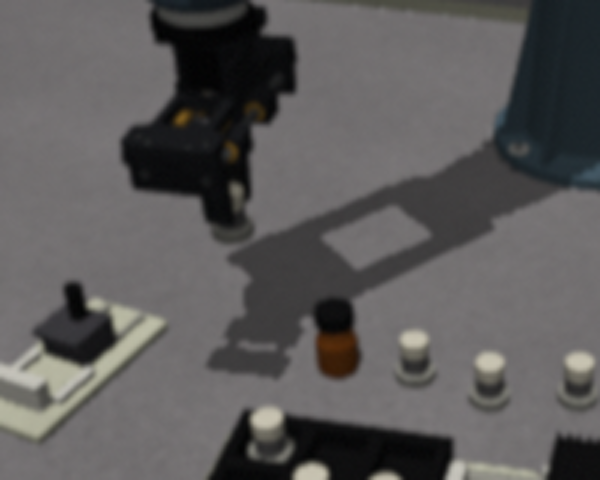

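Request:
{"name": "servo_tool", "arguments": {"rows": [[[0,0,0.002,0.03,-0.0104,0,1],[0,0,0.002,0.045,-0.0155,0,1],[0,0,0.002,0.05,-0.0173,0,1],[0,0,0.002,0.045,-0.0156,0,1],[0,0,0,0.0268,-0.009,0,1],[0,0,0,0,0,0,1],[0,0,0,0,0,0,1],[0,0,0,0,0,0,1]]]}}

```text
time_s: 22.5
ee_pos: [0.6378, -0.1383, 0.1397]
ee_rot: [-3.141, 0.001, 0.045]
ft_force: [0.4, -0.6, -0.2]
gripper_width: 0.0236
```

```bash
python3 pl.py .6422 -.1382 .0475 0.046 1
```

```text
t 22.5 p [ 0.6378 -0.1383  0.1397] rot [-3.1411e+00  1.5000e-03  4.5000e-02] F [ 0.4 -0.6 -0.2] w 0.0236
[-0.0, 0.001, -0.001, 0.0046, 0.0002, 0.0922]
```

Request:
{"name": "servo_tool", "arguments": {"rows": [[[0,0,0,0.0045,0,0.02,1],[0,0,0,0,0,0.025,1],[0,0,0,0,0,0.018,1],[0,0,0,0,0,0.008,1],[0,0,0,0,0,0.006,1],[0,0,0,0,0,0.006,1],[0,0,0,0,0,0.005,1],[0,0,0,0,0,0,1]]]}}

```text
time_s: 23.5
ee_pos: [0.6436, -0.1375, 0.0522]
ee_rot: [-3.142, -0.0, 0.046]
ft_force: [-0.9, 0.6, -2.2]
gripper_width: 0.0235
```

Request:
{"name": "servo_tool", "arguments": {"rows": [[[0,0,0,-0.001,0.0005,0.003,1],[0,0,0,0,0,0.0025,1],[0,0,0,0,0,0.0015,1],[0,0,0,0,0,0,1]]]}}

```text
time_s: 24.0
ee_pos: [0.6426, -0.1381, 0.0453]
ee_rot: [-3.142, 0.0, 0.046]
ft_force: [-0.1, 0.4, -0.6]
gripper_width: 0.0234
```

Request:
{"name": "servo_tool", "arguments": {"rows": [[[0,0,0,0,0,0,0.2],[0,0,0,0,0,0,0.2],[0,0,0,0,0,-0.015,0.2],[0,0,0,0,0,-0.03,0.2],[0,0,0,0,0,-0.03,0.2],[0,0,0,0,0,-0.02,0.2],[0,0,0,0,0,0,0.2]]]}}

```text
time_s: 24.88
ee_pos: [0.6439, -0.1386, 0.143]
ee_rot: [3.14, -0.004, 0.046]
ft_force: [0.5, -0.4, 0.6]
gripper_width: 0.035
```

```bash
python3 det.py scene; python3 pl.py .443 -.0721 .14 0.046 5
python3 - <<'E'
from h import *
p,d=shot("scene"); q=p[100:270,140:340,::-1]; cv2.imwrite("pics/s8.png",cv2.resize(q,None,fx=3,fy=3,interpolation=cv2.INTER_CUBIC))
E
```

```text
scene 44 true~ [ 0.4557 -0.1361] size [0.019 0.03 ]
scene 55 true~ [ 0.4438 -0.0721] size [0.025 0.023]
scene 59 true~ [ 0.4564 -0.0056] size [0.025 0.023]
scene 62 true~ [0.4394 0.0643] size [0.022 0.022]
scene 61 true~ [0.4415 0.1381] size [0.026 0.023]
t 24.93 p [ 0.6429 -0.1383  0.1411] rot [ 3.141e+00 -1.300e-03  4.600e-02] F [-0.7 -0.7 -1.7] w 0.0356
[0.0, -0.0, -0.0, -0.0393, -0.0151, 0.0002]
[0.0, -0.0, -0.0, -0.0393, -0.0151, 0.0002]
[0.0, -0.0, -0.0, -0.0393, -0.0151, 0.0002]
[0.0, -0.0, -0.0, -0.0393, -0.0151, 0.0002]
[0.0, -0.0, -0.0, -0.0393, -0.0151, 0.0002]
```

View pics/s8.png

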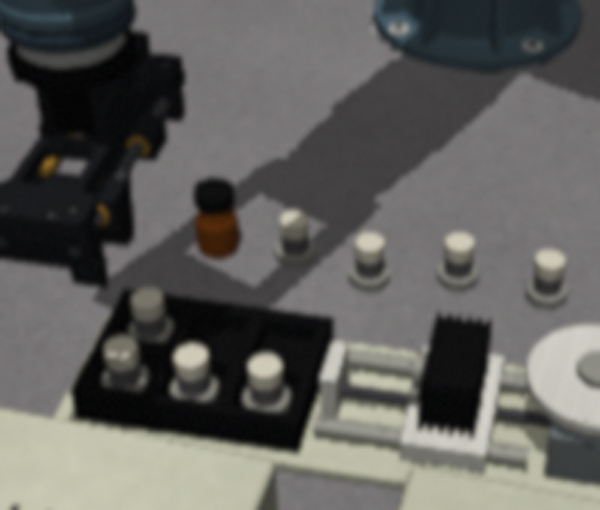

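Cell seated upright in pocket 1 (zoom 122,365). Next: the spare at (0.443, -0.072) into pocket 2.

Request:
{"name": "servo_tool", "arguments": {"rows": [[[0,0,0,-0.03,-0.0115,0,0.1],[0,0,0,-0.045,-0.0173,0,0.1],[0,0,0,-0.05,-0.0192,0,0.1],[0,0,0,-0.045,-0.0173,0.01,0.1],[0,0,0,-0.027,-0.0104,0.02,0.1],[0,0,0,0,0,0.02,0.1],[0,0,0,0,0,0,0.1],[0,0,0,0,0,0,0.1]]]}}

```text
time_s: 25.98
ee_pos: [0.4424, -0.0716, 0.0904]
ee_rot: [-3.141, 0.001, 0.046]
ft_force: [-0.6, 0.3, -0.4]
gripper_width: 0.0398
```

```bash
python3 pl.py .4433 -.0721 .0205 0.046 1;python3 det.py scene
```

```text
t 25.98 p [ 0.4424 -0.0716  0.0904] rot [-3.1413e+00  5.0000e-04  4.5900e-02] F [-0.6  0.3 -0.4] w 0.0398
[-0.0, 0.001, -0.0, 0.0009, 0.0005, 0.0699]
scene 44 true~ [ 0.4559 -0.1365] size [0.02  0.029]
scene 58 true~ [ 0.4441 -0.0721] size [0.023 0.023]
scene 62 true~ [ 0.4568 -0.0052] size [0.028 0.023]
scene 61 true~ [0.439  0.0643] size [0.023 0.023]
scene 63 true~ [0.4417 0.1379] size [0.026 0.024]
```

Request:
{"name": "servo_tool", "arguments": {"rows": [[[0,0,0,0.001,0.0005,0.025,0.1],[0,0,0,0,0,0.025,0.1],[0,0,0,0,0,0.014,0.1],[0,0,0,0,0,0.006,0.1],[0,0,0,0,0,0,0.1],[0,0,0,0,0,0,0.1]]]}}

```text
time_s: 26.78
ee_pos: [0.444, -0.0723, 0.0211]
ee_rot: [3.141, -0.001, 0.046]
ft_force: [0.6, 0.4, -0.7]
gripper_width: 0.0397
```

Request:
{"name": "servo_tool", "arguments": {"rows": [[[0,0,0,0,0,0,1],[0,0,0,0,0,0,1],[0,0,0,0,0,0,1],[0,0,0,0,0,0,1],[0,0,0,0,0,-0.03,1],[0,0,0,0,0,-0.05,1],[0,0,0,0,0,-0.04,1],[0,0,0,0,0,0,1]]]}}

```text
time_s: 27.78
ee_pos: [0.4456, -0.073, 0.1434]
ee_rot: [3.138, -0.006, 0.046]
ft_force: [0.8, 0.1, -1.4]
gripper_width: 0.023
```

```bash
python3 pl.py .5878 -.0887 .14 0.046 4
```

```text
t 27.77 p [ 0.4456 -0.073   0.1434] rot [ 3.1385 -0.0063  0.0462] F [ 0.8  0.1 -1.4] w 0.023
[0.001, -0.002, 0.0, 0.0353, 0.0056, 0.0011]
[0.001, -0.002, 0.0, 0.0353, 0.0056, 0.001]
[0.001, -0.002, 0.0, 0.0353, 0.0056, 0.001]
[0.001, -0.002, 0.0, 0.0353, 0.0056, 0.0009]
```

Request:
{"name": "servo_tool", "arguments": {"rows": [[[0,0,0,0.03,0.0046,0,1],[0,0,0,0.045,0.007,0,1],[0,0,0,0.043,0.0068,0,1],[0,0,0,0.025,0.004,0,1],[0,0,0,0,0,0.02,1],[0,0,0,0,0,0.02,1],[0,0,0,0,0,0,1],[0,0,0,0,0,0,1]]]}}

```text
time_s: 28.78
ee_pos: [0.5865, -0.0877, 0.1002]
ee_rot: [-3.141, 0.001, 0.046]
ft_force: [0.5, -1.3, -0.8]
gripper_width: 0.0231
```

```bash
python3 pl.py .5878 -.0887 .045 0.046 1
```

```text
t 28.77 p [ 0.5865 -0.0877  0.1002] rot [-3.1413e+00  7.0000e-04  4.5900e-02] F [ 0.5 -1.3 -0.8] w 0.0231
[-0.0, 0.001, -0.0, 0.0013, 0.0011, 0.0552]
```

Request:
{"name": "servo_tool", "arguments": {"rows": [[[0,0,0,0.001,0.001,0.012,1],[0,0,0,0,0,0.012,1],[0,0,0,0,0,0.008,1],[0,0,0,0,0,0.007,1],[0,0,0,0,0,0.007,1],[0,0,0,0,0,0.005,1],[0,0,0,0,0,0.003,1],[0,0,0,0,0,0,1]]]}}

```text
time_s: 29.78
ee_pos: [0.5882, -0.0888, 0.0462]
ee_rot: [-3.141, 0.0, 0.046]
ft_force: [-0.2, -0.6, -1.4]
gripper_width: 0.0233
```

Request:
{"name": "servo_tool", "arguments": {"rows": [[[0,0,0,0,0,0.001,1],[0,0,0,0,0,0,1],[0,0,0,0,0,0,0.2],[0,0,0,0,0,0,0.2],[0,0,0,0,0,-0.015,0.2],[0,0,0,0,0,-0.03,0.2],[0,0,0,0,0,-0.03,0.2],[0,0,0,0,0,-0.02,0.2]]]}}

```text
time_s: 30.78
ee_pos: [0.5891, -0.0891, 0.1431]
ee_rot: [3.14, -0.003, 0.046]
ft_force: [0.1, -0.3, 0.4]
gripper_width: 0.0352
```

```bash
python3 det.py scene top; python3 pl.py .4565 -.0055 .14 0.046 4
python3 - <<'E'
from h import *
p,d=shot("scene"); q=p[100:270,140:340,::-1]; cv2.imwrite("pics/s9.png",cv2.resize(q,None,fx=3,fy=3,interpolation=cv2.INTER_CUBIC))
E
```

```text
scene 33 true~ [ 0.4544 -0.1306] size [0.024 0.018]
scene 60 true~ [ 0.4568 -0.0056] size [0.025 0.023]
scene 59 true~ [0.4383 0.0643] size [0.025 0.023]
scene 64 true~ [0.4425 0.1379] size [0.027 0.023]
top 51 true~ [0.4416 0.1381] size [0.022 0.022]
top 54 true~ [0.4382 0.0643] size [0.02  0.023]
t 30.88 p [ 0.59   -0.0894  0.1438] rot [ 3.1395 -0.0051  0.0461] F [0.6 0.1 0.4] w 0.0351
[0.001, -0.001, 0.0, -0.0324, -0.0225, 0.0007]
[0.001, -0.001, 0.0, -0.0324, -0.0225, 0.0008]
[0.001, -0.001, 0.0, -0.0324, -0.0225, 0.0008]
[0.001, -0.001, 0.0, -0.0324, -0.0225, 0.0009]
```

View pics/s9.png

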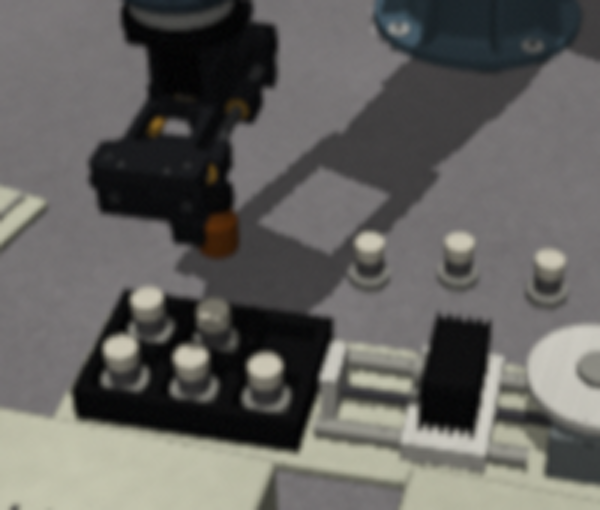

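Five pockets are filled (pocket 2 at zoom 213,325). Third spare, at (0.4565, -0.0055), goes to pocket 4.

Request:
{"name": "servo_tool", "arguments": {"rows": [[[0,0,0,-0.03,-0.0208,0,0.1],[0,0,0,-0.04,-0.0278,0,0.1],[0,0,0,-0.037,-0.0257,0,0.1],[0,0,0,-0.0225,-0.0157,0.02,0.1],[0,0,0,0,0,0.03,0.1],[0,0,0,0,0,0,0.1],[0,0,0,0,0,0,0.1]]]}}

```text
time_s: 31.8
ee_pos: [0.4549, -0.005, 0.0906]
ee_rot: [-3.141, 0.0, 0.046]
ft_force: [0.1, 0.2, -0.2]
gripper_width: 0.0398
```

```bash
python3 pl.py .4567 -.0055 .0205 0.046 1;python3 det.py scene
```

```text
t 31.8 p [ 0.4549 -0.005   0.0906] rot [-3.1415e+00  5.0000e-04  4.5800e-02] F [ 0.1  0.2 -0.2] w 0.0398
[-0.0, 0.0, -0.0, 0.0018, 0.0006, 0.0701]
scene 44 true~ [ 0.4562 -0.136 ] size [0.019 0.029]
scene 62 true~ [ 0.4576 -0.0054] size [0.023 0.023]
scene 59 true~ [0.439  0.0642] size [0.023 0.023]
scene 61 true~ [0.4427 0.138 ] size [0.026 0.024]
```

Request:
{"name": "servo_tool", "arguments": {"rows": [[[0,0,0,0.0018,0.0005,0.025,0.1],[0,0,0,0,0,0.025,0.1],[0,0,0,0,0,0.014,0.1],[0,0,0,0,0,0.006,0.1],[0,0,0,0,0,0,0.1],[0,0,0,0,0,0,0.1]]]}}

```text
time_s: 32.6
ee_pos: [0.4573, -0.0054, 0.0211]
ee_rot: [3.141, -0.001, 0.046]
ft_force: [0.2, 0.1, 0.8]
gripper_width: 0.0396
```

Request:
{"name": "servo_tool", "arguments": {"rows": [[[0,0,0,0,0,0,1],[0,0,0,0,0,0,1],[0,0,0,0,0,0,1],[0,0,0,0,0,0,1],[0,0,0,0,0,-0.03,1],[0,0,0,0,0,-0.05,1],[0,0,0,0,0,-0.04,1],[0,0,0,0,0,0,1]]]}}

```text
time_s: 33.6
ee_pos: [0.4589, -0.0058, 0.1433]
ee_rot: [3.139, -0.007, 0.046]
ft_force: [0.5, -0.4, -2.1]
gripper_width: 0.0236
```

```bash
python3 pl.py .5854 -.0368 .14 0.046 4
```

```text
t 33.6 p [ 0.4589 -0.0058  0.1433] rot [ 3.1395 -0.0066  0.0461] F [ 0.5 -0.4 -2.1] w 0.0236
[0.001, -0.002, 0.0, 0.0312, 0.0092, 0.0011]
[0.001, -0.002, 0.0, 0.0312, 0.0092, 0.001]
[0.001, -0.002, 0.0, 0.0312, 0.0092, 0.0009]
[0.001, -0.002, 0.0, 0.0312, 0.0092, 0.0009]
```

Request:
{"name": "servo_tool", "arguments": {"rows": [[[0,0,0,0.028,0.0082,0,1],[0,0,0,0.04,0.0117,0,1],[0,0,0,0.038,0.0111,0,1],[0,0,0,0.021,0.0062,0,1],[0,0,0,0,0,0.02,1],[0,0,0,0,0,0.02,1],[0,0,0,0,0,0,1],[0,0,0,0,0,0,1]]]}}

```text
time_s: 34.6
ee_pos: [0.5849, -0.0365, 0.1002]
ee_rot: [-3.141, 0.001, 0.046]
ft_force: [0.3, 0.2, -1.1]
gripper_width: 0.0233
```

```bash
python3 pl.py .5852 -.0368 .045 0.046 1
```

```text
t 34.6 p [ 0.5849 -0.0365  0.1002] rot [-3.1414e+00  5.0000e-04  4.6000e-02] F [ 0.3  0.2 -1.1] w 0.0233
[-0.0, 0.001, 0.0, 0.0003, 0.0004, 0.0552]
```

Request:
{"name": "servo_tool", "arguments": {"rows": [[[0,0,0,0,0.0003,0.012,1],[0,0,0,0,0,0.012,1],[0,0,0,0,0,0.008,1],[0,0,0,0,0,0.007,1],[0,0,0,0,0,0.007,1],[0,0,0,0,0,0.005,1],[0,0,0,0,0,0.004,1],[0,0,0,0,0,0,1]]]}}

```text
time_s: 35.6
ee_pos: [0.5852, -0.0369, 0.0453]
ee_rot: [-3.142, 0.0, 0.046]
ft_force: [-0.3, 0.1, -0.5]
gripper_width: 0.0236
```

Request:
{"name": "servo_tool", "arguments": {"rows": [[[0,0,0,0,0,0.0005,1],[0,0,0,0,0,0,0.2],[0,0,0,0,0,0,0.2],[0,0,0,0,0,-0.015,0.2],[0,0,0,0,0,-0.03,0.2],[0,0,0,0,0,-0.04,0.2],[0,0,0,0,0,-0.04,0.2],[0,0,0,0,0,-0.02,0.2]]]}}

```text
time_s: 36.6
ee_pos: [0.5865, -0.0372, 0.1941]
ee_rot: [3.14, -0.005, 0.046]
ft_force: [-0.2, -0.2, -0.2]
gripper_width: 0.0353
```

```bash
python3 det.py scene
python3 - <<'E'
from h import *
p,d=shot("scene"); q=p[100:270,140:390,::-1]; cv2.imwrite("pics/s10.png",cv2.resize(q,None,fx=3,fy=3,interpolation=cv2.INTER_CUBIC))
B={"top":np.array([-.0017,.0024,0.0008]),"scene":np.array([.001,.0007,-.0016])}
for n in("scene","top"):
    p,d=shot(n); C=cloud(n,d)-B[n]
    def box(x0,x1,y0,y1,z0,z1): return C[(d>0)&(C[...,0]>x0)&(C[...,0]<x1)&(C[...,1]>y0)&(C[...,1]<y1)&(C[...,2]>z0)&(C[...,2]<z1)]
    c=box(.5,.7,.13,.3,.106,.12); print(n,"crank",len(c),c.mean(0).round(4),((c.min(0)+c.max(0))/2).round(4))
    D=box(.5,.7,.13,.3,.0745,.080 if n=="scene" else .078)[:,:2].astype(np.float32)
    if len(D): print("disc",len(D),cv2.minEnclosingCircle(D), D.mean(0))
    c=box(.5,.7,.05,.16,.070,.082); print("carr",cv2.minAreaRect((c[:,:2]*1000).astype(np.float32)))
E
```

```text
scene 42 true~ [ 0.4555 -0.137 ] size [0.018 0.03 ]
scene 60 true~ [0.4381 0.0642] size [0.025 0.023]
scene 62 true~ [0.4418 0.1381] size [0.026 0.023]
scene crank 55 [0.6057 0.2289 0.1119] [0.6043 0.2294 0.1109]
disc 1047 ((0.5997175574302673, 0.19061893224716187), 0.0511067770421505) [0.6050011  0.18848777]
carr ((603.7493286132812, 117.50879669189453), (79.6507339477539, 87.90889739990234), 3.0904295444488525)
top crank 28 [0.6032 0.2289 0.1127] [0.6027 0.2283 0.112 ]
disc 437 ((0.5999165773391724, 0.1914791762828827), 0.04982735961675644) [0.59933305 0.18876565]
carr ((604.2160034179688, 117.667724609375), (78.34674072265625, 87.98440551757812), 3.278407096862793)
```

View pics/s10.png

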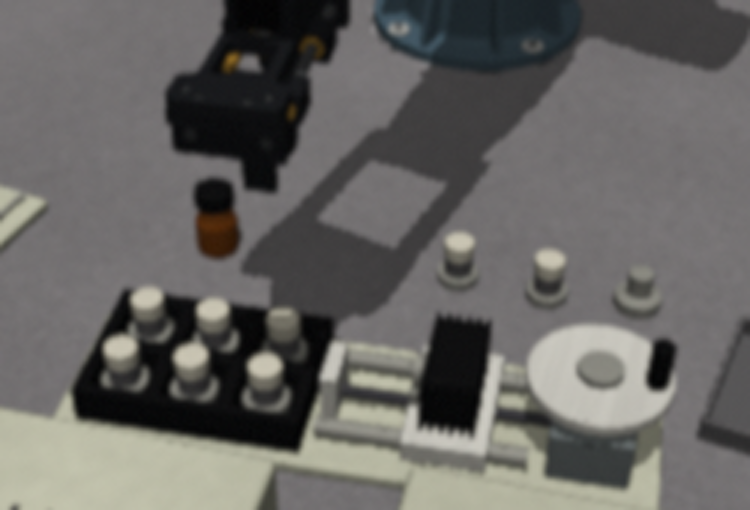

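All six pockets filled. Now the crank at about (0.604, 0.229), wheel centre about (0.600, 0.191).

```bash
python3 pl.py .6038 .2288 .15 0.046 6
```

```text
t 36.8 p [ 0.5852 -0.0369  0.1904] rot [ 3.1413e+00 -9.0000e-04  4.6000e-02] F [ 0.  -0.4  0.3] w 0.0351
[0.0, -0.0, -0.0, 0.0051, -0.0441, 0.0067]
[0.0, -0.0, -0.0, 0.0051, -0.0441, 0.0067]
[0.0, -0.0, -0.0, 0.0051, -0.0441, 0.0067]
[0.0, -0.0, -0.0, 0.0051, -0.0441, 0.0067]
[0.0, -0.0, -0.0, 0.0051, -0.0441, 0.0067]
[0.0, -0.0, -0.0, 0.0051, -0.0441, 0.0067]
```

Request:
{"name": "servo_tool", "arguments": {"rows": [[[0,0,0,0.0035,-0.03,0.005,0.1],[0,0,0,0.006,-0.05,0.008,0.1],[0,0,0,0.006,-0.05,0.008,0.1],[0,0,0,0.006,-0.05,0.008,0.1],[0,0,0,0.006,-0.05,0.008,0.1],[0,0,0,0.003,-0.0346,0.003,0.1],[0,0,0,0,0,0,0.1],[0,0,0,0,0,0,0.1]]]}}

```text
time_s: 37.8
ee_pos: [0.6028, 0.2282, 0.1487]
ee_rot: [3.141, 0.002, 0.046]
ft_force: [-0.1, -0.5, -0.4]
gripper_width: 0.0396
```

```bash
python3 pl.py .6038 .2288 .08 0.046 1
```

```text
t 37.8 p [0.6028 0.2282 0.1487] rot [3.1408e+00 2.1000e-03 4.6200e-02] F [-0.1 -0.5 -0.4] w 0.0396
[0.001, 0.002, 0.0, 0.0012, -0.0006, 0.0687]
```

Request:
{"name": "servo_tool", "arguments": {"rows": [[[0,0,0,0.001,-0.0006,0.02,0.1],[0,0,0,0,0,0.025,0.1],[0,0,0,0,0,0.015,0.1],[0,0,0,0,0,0.0085,0.1],[0,0,0,0,0,0,0.1],[0,0,0,0,0,0,0.1]]]}}

```text
time_s: 38.55
ee_pos: [0.6051, 0.2296, 0.0822]
ee_rot: [-3.141, -0.001, 0.046]
ft_force: [1.0, 0.3, -0.2]
gripper_width: 0.0399
```

Request:
{"name": "servo_tool", "arguments": {"rows": [[[0,0,0,0,0,0,1],[0,0,0,0,0,0,1],[0,0,0,0,0,0,1],[0,0,0,0,0,0,1]]], "squeeze": 25}}

```text
time_s: 39.05
ee_pos: [0.6045, 0.2296, 0.0818]
ee_rot: [-3.142, -0.0, 0.046]
ft_force: [-0.8, -0.3, 2.7]
gripper_width: 0.0155
```

```bash
cat > circ.py <<'E'
import sys,numpy as np
from bench import ctrl
# circ.py cx cy a0(deg) step(deg) n : relative chords, from commanded angle a0 clockwise
cx,cy,a0,st,n=[float(v) for v in sys.argv[1:6]]
o=ctrl.get_obs(); p=o["ee_pos"]; print("t",round(o["time_s"],2),p.round(4),"F",o["ft_force"].round(1),"meas ang",np.degrees(np.arctan2(p[1]-cy,p[0]-cx)).round(1),"r",np.hypot(p[0]-cx,p[1]-cy).round(4))
yaw=o["ee_rot"][2]; c,s=np.cos(yaw),np.sin(yaw); a=np.radians(a0); r=.038
for i in range(int(n)):
    b=a-np.radians(st); d=r*np.array([np.cos(b)-np.cos(a),np.sin(b)-np.sin(a)]); a=b
    print("[0, 0, 0, %.4f, %.4f, 0, 1],"%(c*d[0]+s*d[1], s*d[0]-c*d[1]),end=" ")
print("\nend",np.degrees(a))
E
python3 circ.py .6003 .191 83.5 20 4
```

```text
t 39.05 [0.6045 0.2296 0.0818] F [-0.8 -0.3  2.7] meas ang 83.8 r 0.0388
[0, 0, 0, 0.0125, 0.0043, 0, 1], [0, 0, 0, 0.0102, 0.0083, 0, 1], [0, 0, 0, 0.0068, 0.0113, 0, 1], [0, 0, 0, 0.0025, 0.0130, 0, 1], 
end 3.499999999999992
```

Request:
{"name": "servo_tool", "arguments": {"rows": [[[0,0,0,0.0125,0.0043,0,1],[0,0,0,0.0102,0.0083,0,1],[0,0,0,0.0068,0.0113,0,1],[0,0,0,0.0025,0.013,0,1],[0,0,0,0,0,0,1],[0,0,0,0,0,0,1]]]}}

```text
time_s: 39.8
ee_pos: [0.6373, 0.1933, 0.0817]
ee_rot: [3.141, 0.003, 0.045]
ft_force: [-9.1, -1.0, 9.8]
gripper_width: 0.0156
```

```bash
python3 circ.py .6003 .191 3.5 30 6
```

```text
t 39.8 [0.6373 0.1933 0.0817] F [-9.1 -1.   9.8] meas ang 3.5 r 0.0371
[0, 0, 0, -0.0048, 0.0191, 0, 1], [0, 0, 0, -0.0137, 0.0141, 0, 1], [0, 0, 0, -0.0189, 0.0054, 0, 1], [0, 0, 0, -0.0191, -0.0048, 0, 1], [0, 0, 0, -0.0141, -0.0137, 0, 1], [0, 0, 0, -0.0054, -0.0189, 0, 1], 
end -176.49999999999997
```

Request:
{"name": "servo_tool", "arguments": {"rows": [[[0,0,0,-0.006,0.0191,0,1],[0,0,0,-0.0137,0.0141,0,1],[0,0,0,-0.0189,0.0054,0,1],[0,0,0,0,0,0,1],[0,0,0,0,0,0,1]]]}}

```text
time_s: 40.42
ee_pos: [0.6015, 0.1539, 0.0818]
ee_rot: [-3.14, -0.001, 0.045]
ft_force: [-1.8, 5.6, 3.3]
gripper_width: 0.0154
```

Request:
{"name": "servo_tool", "arguments": {"rows": [[[0,0,0,-0.0191,-0.0048,0,1],[0,0,0,-0.0141,-0.0137,0,1],[0,0,0,-0.0054,-0.0189,0,1],[0,0,0,0,0,0,1],[0,0,0,0,0,0,1]]]}}

```text
time_s: 41.05
ee_pos: [0.5612, 0.1897, 0.0817]
ee_rot: [-3.141, -0.0, 0.046]
ft_force: [0.2, 1.5, 4.8]
gripper_width: 0.0155
```

```bash
python3 circ.py .5995 .1915 -176.5 30 8
```

```text
t 41.05 [0.5612 0.1897 0.0817] F [0.2 1.5 4.8] meas ang -177.4 r 0.0383
[0, 0, 0, 0.0048, -0.0191, 0, 1], [0, 0, 0, 0.0137, -0.0141, 0, 1], [0, 0, 0, 0.0189, -0.0054, 0, 1], [0, 0, 0, 0.0191, 0.0048, 0, 1], [0, 0, 0, 0.0141, 0.0137, 0, 1], [0, 0, 0, 0.0054, 0.0189, 0, 1], [0, 0, 0, -0.0048, 0.0191, 0, 1], [0, 0, 0, -0.0137, 0.0141, 0, 1], 
end -416.5000000000001
```

Request:
{"name": "servo_tool", "arguments": {"rows": [[[0,0,0,0.0048,-0.0196,0,1],[0,0,0,0.0137,-0.0141,0,1],[0,0,0,0.0189,-0.0054,0,1],[0,0,0,0.0191,0.0048,0,1],[0,0,0,0.0141,0.0137,0,1],[0,0,0,0.0054,0.0189,0,1],[0,0,0,-0.0048,0.0191,0,1],[0,0,0,-0.0137,0.0141,0,1]]]}}

```text
time_s: 42.05
ee_pos: [0.6202, 0.16, 0.0817]
ee_rot: [-3.14, -0.001, 0.045]
ft_force: [-4.2, 11.0, 7.7]
gripper_width: 0.0156
```

```bash
python3 circ.py .5993 .1917 -416.5 30 1
```

```text
t 42.05 [0.6202 0.16   0.0817] F [-4.2 11.   7.7] meas ang -56.6 r 0.038
[0, 0, 0, -0.0189, 0.0054, 0, 1], 
end -446.5
```

Request:
{"name": "servo_tool", "arguments": {"rows": [[[0,0,0,-0.0194,0.0042,0,1],[0,0,0,-0.0191,-0.0048,0,1],[0,0,0,-0.0141,-0.0137,0,1],[0,0,0,-0.0054,-0.0189,0,1],[0,0,0,0.0048,-0.0191,0,1],[0,0,0,0.0137,-0.0141,0,1],[0,0,0,0.0189,-0.0054,0,1],[0,0,0,0.0191,0.0048,0,1]]]}}

```text
time_s: 43.05
ee_pos: [0.6147, 0.227, 0.0816]
ee_rot: [3.139, 0.003, 0.047]
ft_force: [-8.8, -11.6, 13.5]
gripper_width: 0.0151
```

```bash
python3 circ.py .5993 .1917 -656.5 30 1
```

```text
t 43.05 [0.6147 0.227  0.0816] F [ -8.8 -11.6  13.5] meas ang 66.5 r 0.0385
[0, 0, 0, 0.0141, 0.0137, 0, 1], 
end -686.5
```

Request:
{"name": "servo_tool", "arguments": {"rows": [[[0,0,0,0.0131,0.0144,-0.001,1],[0,0,0,0.0054,0.0189,-0.0005,1],[0,0,0,-0.0048,0.0191,0,1],[0,0,0,-0.0137,0.0141,0,1],[0,0,0,-0.0189,0.0054,0,1],[0,0,0,-0.0191,-0.0048,0,1],[0,0,0,-0.0141,-0.0137,0,1],[0,0,0,0,0,0,1]]]}}

```text
time_s: 44.05
ee_pos: [0.5656, 0.1738, 0.0819]
ee_rot: [-3.14, -0.002, 0.047]
ft_force: [7.2, 5.7, -8.1]
gripper_width: 0.0149
```

```bash
python3 circ.py .5993 .1917 -866.5 30 1
```

```text
t 44.05 [0.5656 0.1738 0.0819] F [ 7.2  5.7 -8.1] meas ang -152.0 r 0.0382
[0, 0, 0, -0.0054, -0.0189, 0, 1], 
end -896.5
```

Request:
{"name": "servo_tool", "arguments": {"rows": [[[0,0,0,-0.0044,-0.0196,0.0008,1],[0,0,0,0.0048,-0.0191,0,1],[0,0,0,0.0137,-0.0141,0,1],[0,0,0,0.0189,-0.0054,0,1],[0,0,0,0.0191,0.0048,0,1],[0,0,0,0.0141,0.0137,0,1],[0,0,0,0.0054,0.0189,0,1],[0,0,0,0,0,0,1]]]}}

```text
time_s: 45.05
ee_pos: [0.637, 0.195, 0.0819]
ee_rot: [3.141, -0.001, 0.045]
ft_force: [5.1, -0.8, -1.3]
gripper_width: 0.0151
```

```bash
python3 circ.py .5993 .1917 -1076.5 30 1
python3 - <<'E'
from h import *
p,d=shot("scene"); q=p[130:280,140:390,::-1]; cv2.imwrite("pics/s11.png",cv2.resize(q,None,fx=3,fy=3,interpolation=cv2.INTER_CUBIC))
C=cloud("scene",d); m=(d>0)&(C[...,0]>.58)&(C[...,0]<.63)&(C[...,1]>-.02)&(C[...,1]<.16)&(C[...,2]>.066)&(C[...,2]<.082)
print(np.percentile(C[m][:,1],[0,2,50,98,100]).round(4),m.sum())
z=np.load("scene_c.npz");C=z["C"];d=z["d"];m=(d>0)&(C[...,0]>.58)&(C[...,0]<.63)&(C[...,1]>-.02)&(C[...,1]<.14)&(C[...,2]>.066)&(C[...,2]<.082)
print(np.percentile(C[m][:,1],[0,2,50,98,100]).round(4),m.sum())
E
```

```text
t 45.05 [0.637  0.195  0.0819] F [ 5.1 -0.8 -1.3] meas ang 5.0 r 0.0378
[0, 0, 0, -0.0048, 0.0191, 0, 1], 
end -1106.5
[0.0274 0.0356 0.0622 0.1554 0.1571] 439
[0.0671 0.0734 0.0946 0.1139 0.115 ] 337
```

View pics/s11.png

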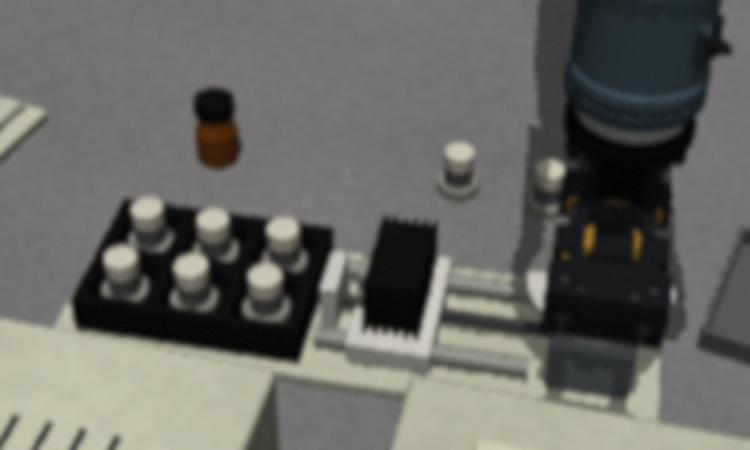

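Request:
{"name": "servo_tool", "arguments": {"rows": [[[0,0,0,-0.004,0.0191,0,1],[0,0,0,-0.0137,0.0141,0,1],[0,0,0,-0.0189,0.0054,0,1],[0,0,0,-0.0191,-0.0048,0,1],[0,0,0,0,0,0,1]]]}}

```text
time_s: 45.72
ee_pos: [0.5797, 0.1595, 0.0818]
ee_rot: [3.141, 0.004, 0.047]
ft_force: [-4.9, -5.4, 4.4]
gripper_width: 0.0153
```

```bash
python3 circ.py .5993 .1917 -1196.5 30 1
python3 - <<'E'
from h import *
p,d=shot("scene"); q=p[190:265,220:320,::-1]; cv2.imwrite("pics/s12.png",cv2.resize(q,None,fx=7,fy=7,interpolation=cv2.INTER_CUBIC))
C=cloud("scene",d); m=(d>0)&(C[...,0]>.58)&(C[...,0]<.63)&(C[...,1]>-.02)&(C[...,1]<.16)&(C[...,2]>.066)&(C[...,2]<.082)
print(np.percentile(C[m][:,1],[0,2]).round(4))
E
```

```text
t 45.73 [0.5797 0.1595 0.0818] F [-4.9 -5.4  4.4] meas ang -121.4 r 0.0377
[0, 0, 0, -0.0141, -0.0137, 0, 1], 
end -1226.5
[0.0236 0.0306]
```

View pics/s12.png

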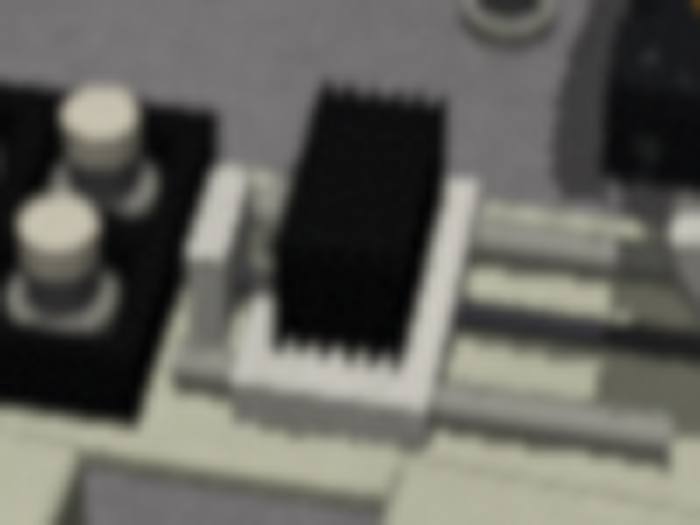

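Request:
{"name": "servo_tool", "arguments": {"rows": [[[0,0,0,-0.0149,-0.0129,0,1],[0,0,0,-0.0054,-0.0189,0,1],[0,0,0,0.0048,-0.0191,0,1],[0,0,0,0.0137,-0.0141,0,1],[0,0,0,0.0189,-0.0054,0,1],[0,0,0,0,0,0,1]]]}}

```text
time_s: 46.52
ee_pos: [0.597, 0.2301, 0.0818]
ee_rot: [3.139, 0.0, 0.047]
ft_force: [0.6, -7.4, 1.0]
gripper_width: 0.0153
```

```bash
python3 circ.py .5993 .1917 -1346.5 15 6
python3 - <<'E'
from h import *
p,d=shot("scene"); q=p[190:265,220:320,::-1]; cv2.imwrite("pics/s13.png",cv2.resize(q,None,fx=7,fy=7,interpolation=cv2.INTER_CUBIC))
C=cloud("scene",d); m=(d>0)&(C[...,0]>.58)&(C[...,0]<.63)&(C[...,1]>-.02)&(C[...,1]<.16)&(C[...,2]>.066)&(C[...,2]<.082)
print(np.percentile(C[m][:,1],[0,2]).round(4))
E
```

```text
t 46.52 [0.597  0.2301 0.0818] F [ 0.6 -7.4  1. ] meas ang 93.4 r 0.0385
[0, 0, 0, 0.0099, 0.0012, 0, 1], [0, 0, 0, 0.0092, 0.0037, 0, 1], [0, 0, 0, 0.0080, 0.0059, 0, 1], [0, 0, 0, 0.0062, 0.0078, 0, 1], [0, 0, 0, 0.0039, 0.0091, 0, 1], [0, 0, 0, 0.0014, 0.0098, 0, 1], 
end -1436.5000000000005
[0.0189 0.0269]
```

View pics/s13.png

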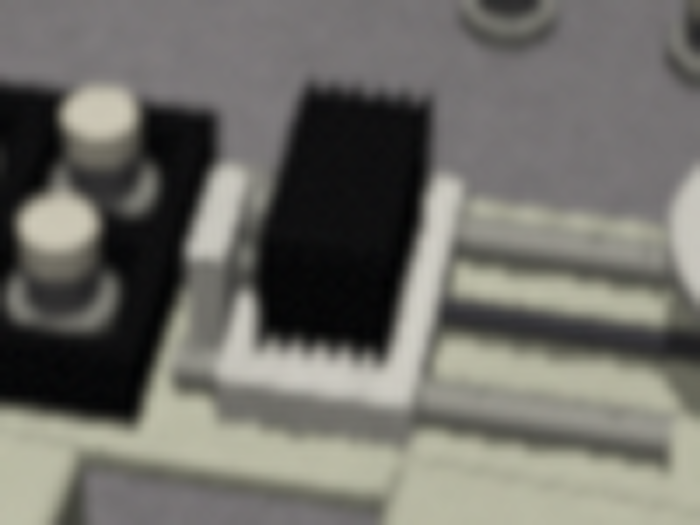

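Request:
{"name": "servo_tool", "arguments": {"rows": [[[0,0,0,0.0099,0.002,0,1],[0,0,0,0.0092,0.0037,0,1],[0,0,0,0.008,0.0059,0,1],[0,0,0,0.0062,0.0078,0,1],[0,0,0,0,0,0,1]]]}}

```text
time_s: 47.2
ee_pos: [0.6314, 0.2119, 0.0819]
ee_rot: [3.142, -0.002, 0.045]
ft_force: [3.9, 1.2, -3.6]
gripper_width: 0.0153
```

```bash
python3 circ.py .5993 .1917 -1406.5 10 8
```

```text
t 47.2 [0.6314 0.2119 0.0819] F [ 3.9  1.2 -3.6] meas ang 32.2 r 0.038
[0, 0, 0, 0.0029, 0.0060, 0, 1], [0, 0, 0, 0.0018, 0.0064, 0, 1], [0, 0, 0, 0.0007, 0.0066, 0, 1], [0, 0, 0, -0.0005, 0.0066, 0, 1], [0, 0, 0, -0.0016, 0.0064, 0, 1], [0, 0, 0, -0.0027, 0.0060, 0, 1], [0, 0, 0, -0.0037, 0.0055, 0, 1], [0, 0, 0, -0.0046, 0.0048, 0, 1], 
end -1486.4999999999998
```

Request:
{"name": "servo_tool", "arguments": {"rows": [[[0,0,0,0.0032,0.006,0,1],[0,0,0,0.0018,0.0064,0,1],[0,0,0,0.0007,0.0066,0,1],[0,0,0,-0.0005,0.0066,0,1],[0,0,0,0,0,0,1]]]}}

```text
time_s: 47.82
ee_pos: [0.637, 0.1924, 0.082]
ee_rot: [-3.133, -0.003, 0.046]
ft_force: [8.0, 22.2, -9.5]
gripper_width: 0.0151
```

```bash
python3 circ.py .5993 .1917 -1446.5 10 8
```

```text
t 47.83 [0.637  0.1924 0.082 ] F [ 8.  22.2 -9.5] meas ang 1.1 r 0.0377
[0, 0, 0, -0.0016, 0.0064, 0, 1], [0, 0, 0, -0.0027, 0.0060, 0, 1], [0, 0, 0, -0.0037, 0.0055, 0, 1], [0, 0, 0, -0.0046, 0.0048, 0, 1], [0, 0, 0, -0.0054, 0.0039, 0, 1], [0, 0, 0, -0.0060, 0.0029, 0, 1], [0, 0, 0, -0.0064, 0.0018, 0, 1], [0, 0, 0, -0.0066, 0.0007, 0, 1], 
end -1526.5
```

Request:
{"name": "servo_tool", "arguments": {"rows": [[[0,0,0,0.001,0.002,0,1],[0,0,0,0,0,0,1],[0,0,0,0,0,0,1]]]}}

```text
time_s: 48.2
ee_pos: [0.6371, 0.1923, 0.082]
ee_rot: [-3.131, -0.002, 0.047]
ft_force: [4.3, 27.8, -7.2]
gripper_width: 0.0151
```

```bash
python3 circ.py .5993 .1917 -1446.5 10 1
python3 - <<'E'
from h import *
p,d=shot("scene"); q=p[190:265,220:320,::-1]; cv2.imwrite("pics/s14.png",cv2.resize(q,None,fx=7,fy=7,interpolation=cv2.INTER_CUBIC))
C=cloud("scene",d); m=(d>0)&(C[...,0]>.58)&(C[...,0]<.63)&(C[...,1]>-.02)&(C[...,1]<.16)&(C[...,2]>.066)&(C[...,2]<.082)
print(np.percentile(C[m][:,1],[0,2]).round(4))
E
```

```text
t 48.2 [0.6371 0.1923 0.082 ] F [ 4.3 27.8 -7.2] meas ang 0.9 r 0.0378
[0, 0, 0, -0.0016, 0.0064, 0, 1], 
end -1456.5
[0.0159 0.0231]
```

View pics/s14.png

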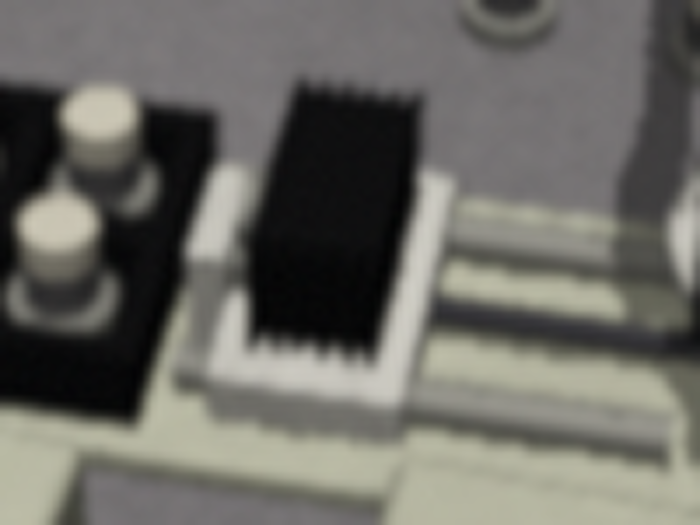

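Request:
{"name": "servo_tool", "arguments": {"rows": [[[0,0,0,-0.001,-0.0045,0,1],[0,0,0,0,0,0,1],[0,0,0,0,0,0,0.1],[0,0,0,0,0,0,0.1],[0,0,0,0,0,-0.015,0.1],[0,0,0,0,0,-0.04,0.1],[0,0,0,0,0,-0.05,0.1],[0,0,0,0,0,-0.04,0.1]]]}}

```text
time_s: 49.25
ee_pos: [0.637, 0.1894, 0.2309]
ee_rot: [3.141, -0.003, 0.045]
ft_force: [0.0, -0.3, -0.4]
gripper_width: 0.0398
```

Request:
{"name": "servo_tool", "arguments": {"rows": [[[0,0,0,-0.04,0,-0.02,0.1],[0,0,0,-0.05,0,0,0.1],[0,0,0,-0.05,-0.03,0,0.1],[0,0,0,-0.05,-0.05,0,0.1],[0,0,0,-0.05,-0.05,0,0.1],[0,0,0,-0.03,-0.05,0,0.1],[0,0,0,0,0,0,0.1],[0,0,0,0,0,0,0.1]]]}}

```text
time_s: 50.25
ee_pos: [0.371, 0.3459, 0.248]
ee_rot: [3.142, -0.001, 0.047]
ft_force: [-0.9, -0.4, 0.0]
gripper_width: 0.0397
```

Run:
```python
from h import *
print(ctrl.get_obs()["time_s"],ctrl.get_obs()["ee_pos"])
p,d=shot("scene"); q=p[140:275,80:450,::-1]; cv2.imwrite("pics/s15.png",cv2.resize(q,None,fx=2.1,fy=2.1,interpolation=cv2.INTER_CUBIC))
p,d=shot("top"); q=p[130:250,100:410,::-1]; cv2.imwrite("pics/t15.png",cv2.resize(q,None,fx=2.5,fy=2.5,interpolation=cv2.INTER_CUBIC))
B={"top":np.array([-.0017,.0024,0.0008]),"scene":np.array([.001,.0007,-.0016])}
C=cloud("top",d)-B["top"]
c=C[(d>0)&(C[...,0]>.5)&(C[...,0]<.7)&(C[...,1]>.13)&(C[...,1]<.3)&(C[...,2]>.106)&(C[...,2]<.12)]; print("crank",c.mean(0).round(4))
m=((d>0)&(abs(C[...,2]-.064)<.004)&(C[...,0]>.54)&(C[...,0]<.7)&(C[...,1]>-.19)&(C[...,1]<.02)).astype(np.uint8)
k,l,st,ce=cv2.connectedComponentsWithStats(m)
for i in range(1,k):
    if st[i,4]>15: print("cell",C[l==i].mean(0).round(4),st[i,4])
c=C[(d>0)&(C[...,0]>.44)&(C[...,0]<.56)&(C[...,1]>-.4)&(C[...,1]<-.3)&(C[...,2]>.067)&(C[...,2]<.075)]; print("jaw knob",c.mean(0).round(4))
```

```text
50.25 [0.37097747 0.34589821 0.2480332 ]
crank [0.6378 0.1928 0.1118]
cell [ 0.6405 -0.087   0.0642] 53
cell [ 0.6397 -0.1415  0.0642] 45
cell [ 0.6364 -0.035   0.0636] 53
cell [ 0.59   -0.0886  0.064 ] 50
cell [ 0.5898 -0.1399  0.0637] 52
cell [ 0.5865 -0.0368  0.0639] 53
jaw knob [ 0.4842 -0.3495  0.0713]
```

View pics/s15.png

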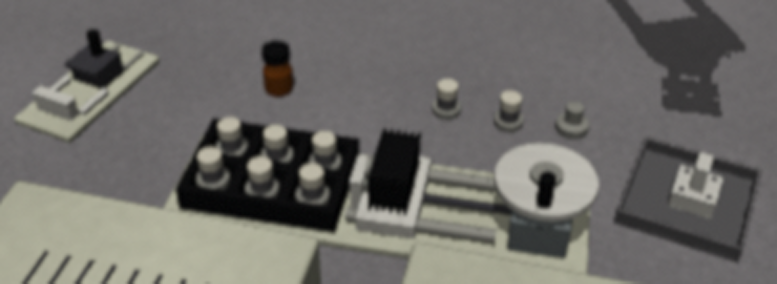

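View pics/t15.png

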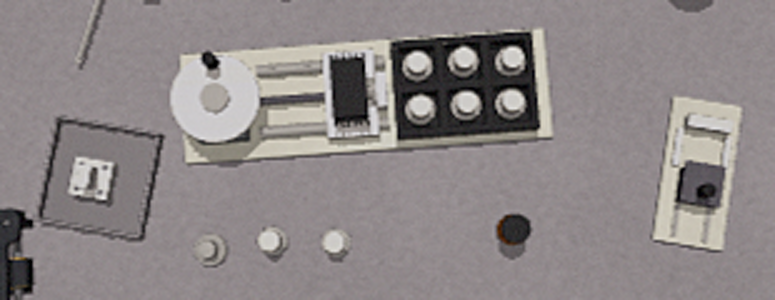

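All six cell tops sit at about 64 mm, which means they are seated. The carriage face is on the post, the jaw is shut, and the jar and mount haven't moved. Handing in.

```bash
python3 -c "
from bench import ctrl
print(ctrl.hand_in())"
```

```text
the job is handed in; nothing more can be done
None
```

The cell reader is ready for the next run, and the job was handed in at about 50 s on the robot's clock, against the 208 s limit.

**What I did, in order**
1. I slid the jaw back about 31 mm and lifted the block out.
2. I set the block upright in the grey tray.
3. I pushed the empty jaw shut until it stalled, at about 14 N.
4. I put spares into the three empty pockets (1, 2 and 4) and left the other two on the bench.
5. I wound the handwheel clockwise about 4¼ turns, until it stalled at the stop at about 28 N.

**What the last checks showed**
- **Cells:** six caps show at 63.6–64.2 mm above the bench. That matches fully seated and upright.
- **Lamp carriage:** its face is against the stop post in both pictures. The crank stayed where I left it.
- **Jaw:** the knob is back at its starting position to within about 0.5 mm.
- **Block:** it stands upright inside the tray.
- **Other things on the bench:** the jar, mount and two surplus spares are where they started, and I saw no spare knocked aside.
- **Robot:** the arm is clear of everything.

**Checks that disagreed**
- **Cameras:** the two cameras differed by about 3 mm (2.7 mm in x, 1.8 mm in y). I corrected this using contact with the jaw knob and the fingers seen in the pictures.
- **Image fits:** one edge fit of the magazine failed to converge, and another caught the wrong edge of the base plate. I placed the pockets from the loaded cells and an overlay on the pictures instead; all three cells went in with no side load.

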